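# Clear the bar stuck under the sweet cutter's lift-off guard

### The arm

A 6-joint arm with a two-finger parallel gripper is mounted at the origin on the work surface. World frame = base frame: x ahead of the robot, y to its left, z up, the work surface at z = 0. Lengths are in m, angles in degrees, forces in N, time in s.
With the tool pointing down it reaches from about 0.4 to 0.825 m from the base axis. Payload 7 kg.
Tool frame: the origin (TCP) lies midway between the tips of the shut fingers; the grasp point (between the pads) lies r.hold_point_z behind it (r.hold_point_z is the distance from the TCP to the grasp point, in m); z points along the fingers, x is the direction in which the jaws open and shut, and the axes are right-handed (so a half turn about z gives the same grasp; the last joint's range is limited). The gripper opens to 88 mm and grips with 3 to 60 N. Pads are 19 mm wide; open, the fingers measure 130 mm over their backs; the gripper's body (78 mm by 193 mm) begins 47 mm behind the grasp point.
Start: joints at [87.84, 20.546, 0.682, 0, -70.136, -16.507], TCP at [0.216, 0.639, 0.227] pointing down, gripper open.
Joint ranges: [-176.03, 176.03], [-82.01, 121.73], [-58.28, 71.71], [-173.87, 95.51], [-174.79, -0.11], [-173.66, 173.66]. Speed limits (degrees/s): [136.94, 136.94, 172.46, 180, 180, 180].

### API

Orientations are given as [roll, pitch, yaw] about the fixed x, y, z axes, in that order (R = Rz(yaw) Ry(pitch) Rx(roll)).
In Python, from plant import get_state, viewer, close_job, r gives the robot as it stands.
- The arm moves only by the tool apply_moves, never from a script. Its argument "plan" is a list of rows, each a list of 3 entries, a list of its own where there are three numbers: the closure in counts, from 0 (fully open) to 255 (shut), then the shift along the tool's x, y, z in units of 50 mm (1.0 is 50 mm), then the turn about the tool's z in units of 6 degrees (1.0 is 6 degrees). A call has 1 to 12 rows; each row shifts and turns the commanded pose from where the row before left it, along the tool's axes as they then stand; what a row does not reach is not made up. A row lasts 1/8 s, in which the tool goes at most 62.5 mm and 10.7 degrees, less where a joint would pass 70% of its speed; a pose out of reach is approached as far as the arm can. A call is refused whole if a number of a shift passes 1 or a number of a turn 1, either way. A call with a gripper value outside its range is refused whole. The fingers move at their own pace and stop on an object; "squeeze" is the grip in N (left out, the last holds). Time passes only in rows, so rows that do not move let the fingers close. It gives the time, the measured TCP pose, the force and the opening at its end, in the units of the state.
- get_state(): the state, without advancing time (a new reading comes with each control period).
- viewer.capture(name): name is "scene" or "side" or "wrist"; returns a dict with "frame" (480x640x3 uint8, blue, green, red), "K" (3x3 intrinsics, pixels), "R" (3x3) and "t" (3): a world point X has camera coordinates R X + t; the wrist camera has in their place "mount" (4x4, takes a point from camera to tool coordinates, whose origin is the TCP and whose axes are the tool frame's). Camera axes: x right, y down, z forward; pixel columns grow to the right and rows downward; lengths in m; the calibration is good to about 2 mm. A picture is of the moment at which its call begins: read the wrist's pose just before it. There is no depth.
- close_job(): hands the job in, once; it reports no verdict.
The state is a dict: "time_s": time; "joints": joint angles; "qd": joint speeds; "joint_torque": joint torques, N m; "tcp_pos": TCP position; "eef_rot": TCP orientation; "contact_force": force on the tool from outside, world axes, zero at the start; "moment": the same for the moment, N m; "gripper_width": finger opening in m.
Only numpy, scipy, OpenCV 4.12 (cv2) and the standard library are available. Lean on these libraries where they do the work, as an engineer would, in place of code of your own. Each camera call takes 0.05 s, during which the arm holds its last target.

### The job

A bar of sesame brittle is stuck in the cutter. Squeeze the guard's two sprung hinge-pin grips together, lift the guard off and lay it flat on the rubber mat the right way up; then take the stuck bar out and lay it flat on the wooden board. Finally put the guard back on the cutter so that it lies fully home with both hinge pins sprung out into their holes, and leave everything else where it is.

Things in the scene. Friction and masses are not known exactly. Their poses are not given: they have to be found in the camera images.
- cutter: Fixed metal cutter standing on the table, 190 mm wide; origin on the table under the bed's origin, x away from the robot side. Its white drive housing, 145 mm high, stands behind the bed at x = 102 to 188 mm
- bed: Cutter's feed bed, 150 x 190 mm, sloping 30 deg. Origin: centre of its upper face, 90 mm above the table; x up the slope (away from the robot), y across, z the slope's normal (leans towards the robot). End wall 45 mm high at x = -65 mm. Side ledges 36 mm high, inner faces y = +-70 mm, carry the guard between low walls at y = +-81.5 mm. Guard home: its origin at (0, 0, 36) mm here, axes parallel; play 2 mm
- hinge_seat (a point): Where the guard's hinge axis belongs: (55, 0, 51) mm in the bed's frame, midway between two steel hinge knuckles. These stand at y = +-81.5 to +-94.5 mm, x = 38 to 72 mm, tops at z = 66 mm, and each has a square hole, 14 mm wide and 14 mm high, centred on this axis, that takes a hinge pin with about 2.5 mm of play
- guard: Lift-off guard, loose, 0.3 kg, home on the bed at the start: clear panel 125 (x) by 156 (y) by 4 mm with thin steel edging; origin at the centre of its underside, z out of its upper face. A steel hinge barrel 18 mm wide, 144 mm long lies along y at x = 55 mm, top 24 mm above the underside. Its two pins lock it in the knuckles; with both drawn in it lifts straight out along the bed's z
- hinge_axis (a point): Point on the guard's hinge axis, (55, 0, 15) mm in the guard's frame. The two upright black grips stand left and right of it, each 26 mm (x) by 8 mm (y), rising from 25 to 71 mm above the guard's underside, outer faces 68 mm apart. Squeezed fully together, outer faces 44 mm apart at firm stops, they also hold the guard for lifting
- pin_left (a joint): Sprung hinge pin (9 mm thick) with its grip on the guard's +y side: 0 = out at rest, tip at y = 88 mm; 0.012 m = fully drawn in towards the middle, tip at y = 76 mm. The spring pushes back with 3 N at the start and 6 N at full travel; let go, it springs out
- pin_right (a joint): The same sprung pin and grip on the guard's -y side, mirrored: 0 = out at rest, 0.012 m = fully drawn in
- bar: The stuck bar: dark speckled sesame brittle, a rigid block 100 (x) by 34 (y) by 24 mm high, about 0.09 kg, origin at the centre of its underside. At the start it lies on the bed under the guard, its length up the slope, its lower end against the end wall, up to 15 mm left or right of the middle
- board: Fixed wooden chopping board 240 mm (x) by 170 mm (y), 22 mm thick, to one side of the cutter; origin at the centre of its underside (on the table), so its upper face is at z = 22 mm. A short stick of brittle, 24 mm by 90 mm by 20 mm high, lies across it at x about +92 mm and stays there
- mat: Fixed black rubber mat 200 mm square, 4 mm thick, on the other side of the cutter from the board; origin at the centre of its underside (on the table), so its upper face is at z = 4 mm
- stick: Short stick of brittle already on the board, 24 mm (x) by 90 mm (y) by 20 mm high, origin at the centre of its underside; leave it
- slab: Bystander: dark slab of brittle 100 mm by 150 mm by 30 mm on the table beyond the cutter, right; leave it
- jar: Bystander: glass jar 72 mm in diameter, 110 mm high, beyond the cutter, left; leave it
- bowl: Bystander: steel bowl 150 mm across, 60 mm high, far left; leave it
- cleaver: Bystander: cleaver with a broad blade lying at the left; leave it
- scraper: Bystander: spatula lying at the right; leave it

How it is judged (in metres and radians):
On the way, in this order (a step that is already met when the one before it is completed fails the run):
1. the guard has been lifted off the cutter (distance between hinge_axis and hinge_seat above 0.08 m), for 0.1 s.
2. the guard lies flat on the mat, right way up, let go (horizontal distance between guard and mat below 0.08 m and height (world z) of guard below 0.012 m and angle between guard's own z axis and vertical below 0.12 rad and contact force between the fingers and guard below 0.2 N and linear speed of guard below 0.03 m/s), for 0.2 s.
3. the bar lies flat on the board, let go (x of bar in the frame of board between -0.11 and 0.11 m and y of bar in the frame of board between -0.075 and 0.075 m and z of bar in the frame of board between 0.018 and 0.028 m and angle between bar's own z axis and vertical below 0.15 rad and contact force between the fingers and bar below 0.2 N and linear speed of bar below 0.03 m/s), for 0.2 s.
4. the guard is home on the cutter with both pins out in their holes (distance between hinge_axis and hinge_seat below 0.007 m and angle between the z axis of guard and the z axis of bed, either way round below 0.07 rad and angle between the x axis of guard and the x axis of bed, either way round below 0.07 rad and value of joint each of pin_left, pin_right below 0.003 m), for 0.2 s.
At the end, for the whole second after the job is handed in: Guard home: hinge axis within 7 mm of the middle between the knuckle holes, panel parallel to the bed within 0.07 rad, both pins out within 3 mm. Bar flat (0.15 rad) on the board, its centre within 110 mm (x) and 75 mm (y) of the board's middle. Both at rest (all of step 4 and x of bar in the frame of board between -0.11 and 0.11 m and y of bar in the frame of board between -0.075 and 0.075 m and z of bar in the frame of board between 0.018 and 0.028 m and angle between bar's own z axis and vertical below 0.15 rad and linear speed of each of guard, bar below 0.02 m/s); the robot touches nothing.
It fails at once if a bystander (stick, slab, jar, bowl, cleaver or scraper) was pushed more than 40 mm from its place (distance of any of stick, slab, jar, bowl, cleaver, scraper from where it was at the start of the episode above 0.04 m).
It also fails if it takes over 72 s, if anything falls off the work surface, if the arm or the gripper's body presses on something with over 40 N, if the wrist force passes 120 N, or if a joint passes its speed limit or range.

## Working session

There is one attempt and no reset: what is moved stays moved. The work goes in short steps, Python scripts to look and compute and a tool call to move; the robot and the scene stay as the last step left them, time stands still between calls to the robot, and variables do not carry over. Pictures are saved under pics/ and viewed, and the job is handed in when it is done.

Besides the shell and the picture viewer there is one more tool, called after ">>>" as name([rows], argument=value, ...), one row to a line, values as JSON. apply_moves: Moves the arm, as the interface text tells. Its arguments: {"type":"object","properties":{"plan":{"type":"array","items":{"type":"array"}},"squeeze":{"type":"number"}},"required":["plan"]}

```bash
ls; mkdir -p pics; python3 - <<'E'
from plant import get_state, viewer, close_job, r
import cv2
print(get_state()); print(r.hold_point_z, [a for a in dir(r) if a[0]!='_'])
for n in ("scene","side","wrist"):
    d=viewer.capture(n); cv2.imwrite(f"pics/{n}0.png",d["frame"]); print(n,{k:v for k,v in d.items() if k!="frame"})
E
```

```text
pics
{'time_s': 0.0, 'joints': array([ 8.78396257e+01,  2.05891440e+01,  6.33958920e-01, -2.15530858e-02,
       -7.01369403e+01, -1.65078074e+01]), 'qd': array([-0.04210983,  0.02584303, -0.09388479,  0.05938747,  0.02751   ,
        0.00132886]), 'joint_torque': array([ 4.12254713e-04, -5.82725966e+01,  2.93059534e+01,  6.99706256e+00,
        6.86616695e-03, -1.69444907e-04]), 'tcp_pos': array([0.21590825, 0.63900932, 0.22564546]), 'eef_rot': array([-1.79993247e+02, -9.40858429e-02, -1.08675527e+02]), 'contact_force': array([-0.40364845,  0.44075396, -0.57541807]), 'moment': array([ 0.04363565, -0.00924802, -0.03904751]), 'gripper_width': 0.08728285931068548}
0.0188 ['Unreachable', 'hold_point_z']
scene {'K': array([[521.6649471 ,   0.        , 326.94711462],
       [  0.        , 521.6649471 , 245.40003912],
       [  0.        ,   0.        ,   1.        ]]), 'R': array([[ 0.49324982,  0.86980018, -0.01233952],
       [ 0.60694178, -0.35427955, -0.71141245],
       [-0.62315832,  0.34341469, -0.70266639]]), 't': array([-0.3090296 , -0.23798842,  1.79575734])}
side {'K': array([[
[... 165 characters left out ...]
868875, -0.20529492, -0.00472577],
       [-0.1260365 ,  0.6186959 , -0.77545482],
       [ 0.16212075, -0.75833329, -0.63138537]]), 't': array([0.5607723 , 0.14543409, 1.8009317 ])}
wrist {'K': array([[359.51954059,   0.        , 320.95373237],
       [  0.        , 359.51954059, 240.67269346],
       [  0.        ,   0.        ,   1.        ]]), 'mount': array([[ 9.99999675e-01, -4.29295558e-04, -6.82058984e-04,
        -1.86504460e-03],
       [ 6.04237607e-04,  9.59401249e-01,  2.82044106e-01,
        -7.54027313e-02],
       [ 5.33287959e-04, -2.82044427e-01,  9.59401197e-01,
        -1.58149264e-01],
       [ 0.00000000e+00,  0.00000000e+00,  0.00000000e+00,
         1.00000000e+00]])}
```

View pics/scene0.png

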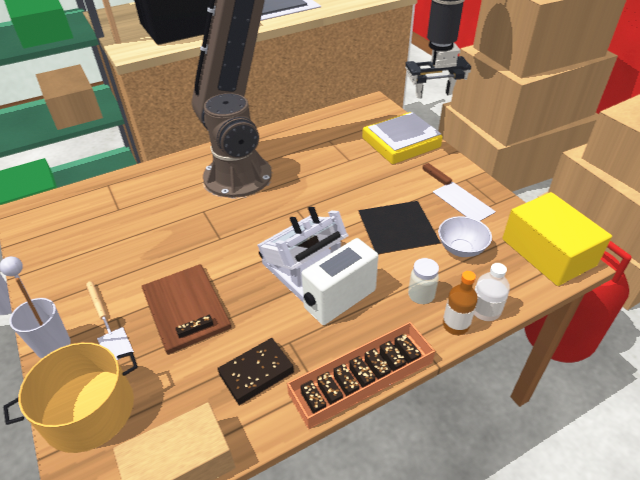

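View pics/side0.png

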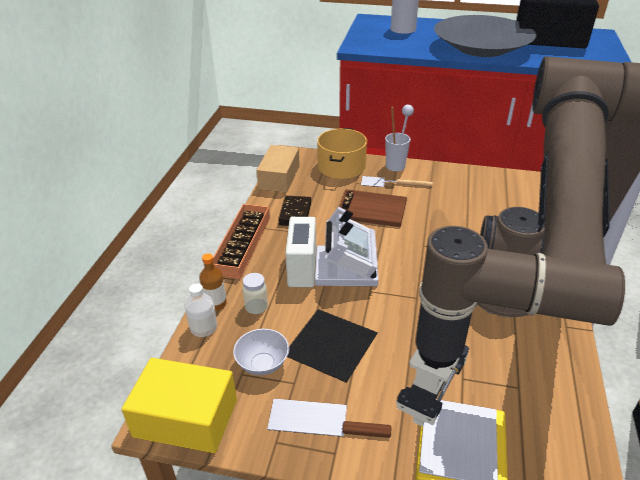

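View pics/wrist0.png

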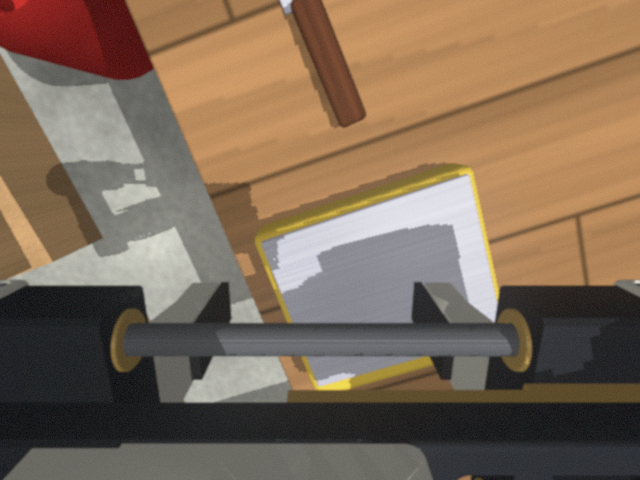

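```bash
python3 - <<'E'
import cv2
a=cv2.imread("pics/scene0.png"); b=cv2.imread("pics/side0.png")
cv2.imwrite("pics/s_cut.png",cv2.resize(a[195:335,245:395],None,fx=5,fy=4.28*5/4.28*0.8,interpolation=cv2.INTER_CUBIC))
cv2.imwrite("pics/d_cut.png",cv2.resize(b[195:300,270:400],None,fx=5,fy=5,interpolation=cv2.INTER_CUBIC))
cv2.imwrite("pics/s_b.png",cv2.resize(a[255:360,130:240],None,fx=5,fy=5,interpolation=cv2.INTER_CUBIC))
E
```

```text
(no output)
```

View pics/s_cut.png

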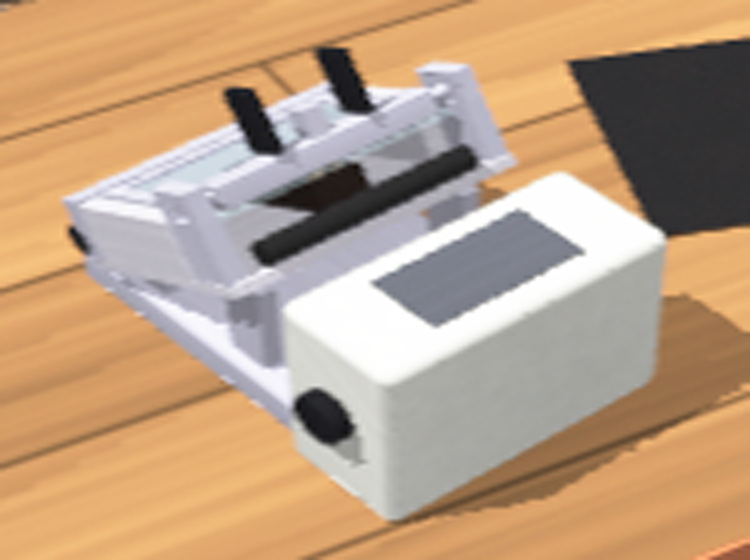

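View pics/d_cut.png

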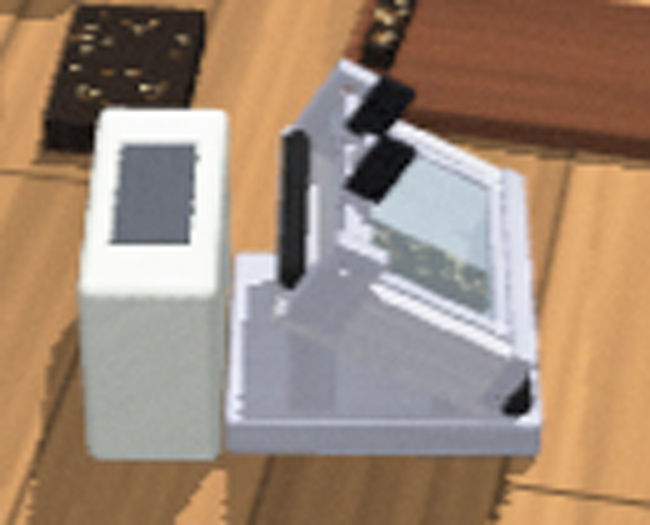

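View pics/s_b.png

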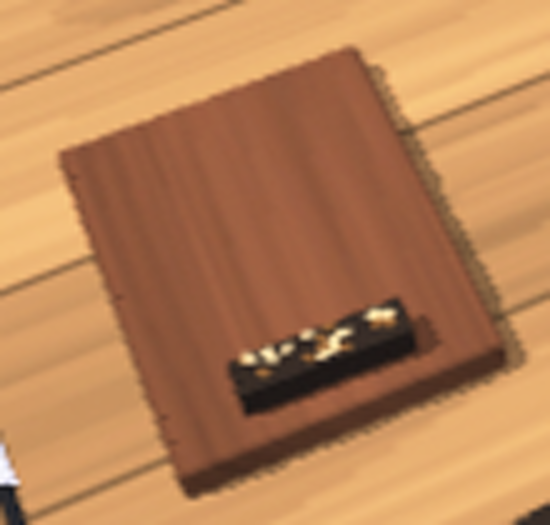

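```bash
cat > h.py <<'E'
import numpy as np, cv2
from plant import get_state, viewer, close_job, r
from scipy.optimize import least_squares
from scipy.spatial.transform import Rotation as Rot
S=dict(K=np.array([[521.6649471,0,326.94711462],[0,521.6649471,245.40003912],[0,0,1]]),R=np.array([[0.49324982,0.86980018,-0.01233952],[0.60694178,-0.35427955,-0.71141245],[-0.62315832,0.34341469,-0.70266639]]),t=np.array([-0.3090296,-0.23798842,1.79575734]))
D=dict(K=np.array([[571.72253665,0,327.81564256],[0,571.72253665,242.53545103],[0,0,1]]),R=np.array([[-0.97868875,-0.20529492,-0.00472577],[-0.1260365,0.6186959,-0.77545482],[0.16212075,-0.75833329,-0.63138537]]),t=np.array([0.5607723,0.14543409,1.8009317]))
def wristcam(d,st):
    T=np.eye(4);T[:3,:3]=Rot.from_euler('xyz',st["eef_rot"],degrees=True).as_matrix();T[:3,3]=st["tcp_pos"]
    W=np.linalg.inv(T@d["mount"]); return dict(K=d["K"],R=W[:3,:3],t=W[:3,3])
def proj(c,X):
    p=(np.atleast_2d(X)@c["R"].T+c["t"])@c["K"].T; return p[:,:2]/p[:,2:]
def back(c,uv,z):
    uv=np.atleast_2d(uv); rays=np.c_[uv,np.ones(len(uv))]@np.linalg.inv(c["K"]).T@c["R"]; o=-c["R"].T@c["t"]
    return o+rays*((z-o[2])/rays[:,2])[:,None]
c30,s30=np.cos(np.pi/6),.5
def bed(p): p=np.atleast_2d(p)/1000.; return np.c_[p[:,0]*c30-p[:,2]*s30,p[:,1],.09+p[:,0]*s30+p[:,2]*c30]
def pose(q,X):
    c,s=np.cos(q[2]),np.sin(q[2]); return np.c_[q[0]+c*X[:,0]-s*X[:,1],q[1]+s*X[:,0]+c*X[:,1],X[:,2]]
E
python3 - <<'E'
from h import *
gt=bed([(55,-30,107),(55,30,107)])
obsS=np.array([(293,217.75),(312,207.5)]); obsD=np.array([(350.6,213),(350.8,225.4)])
f=lambda q:np.r_[(proj(S,pose(q,gt))-obsS).ravel(),(proj(D,pose(q,gt))-obsD).ravel()]
s=least_squares(f,[.55,-.1,0]); print(s.x,np.degrees(s.x[2]),s.fun.round(1))
b=np.array([(62,152),(352,47),(505,350),(190,480)])/5+[130,255]
print("board",back(S,b,.022).round(4)); B=back(S,b,.022); print(B.mean(0),np.linalg.norm(np.diff(B,axis=0),axis=1))
m=np.array([(245+570/5,195+62/4),(246+645/5,195+233/4),(415,203),(440,243)])
M=back(S,m,.004); print("mat",M.round(3))
m=np.array([(324,310),(377,339),(347,380),(288,350)])
M=back(D,m,.004); print("mat",M.round(3),M.mean(0),np.linalg.norm(np.diff(M,axis=0),axis=1))
E
```

```text
[0.50506012 0.00644386 0.17647834] 10.111464017454772 [ 1.  -1.   0.5 -0.7  0.1 -1.5 -0.  -2.2]
board [[ 0.3517 -0.4201  0.022 ]
 [ 0.3564 -0.2565  0.022 ]
 [ 0.5967 -0.2616  0.022 ]
 [ 0.5926 -0.4238  0.022 ]]
[ 0.47434425 -0.34049642  0.022     ] [0.16365973 0.24036617 0.16220194]
mat [[0.368 0.263 0.004]
 [0.553 0.203 0.004]
 [0.428 0.438 0.004]
 [0.614 0.392 0.004]]
mat [[0.541 0.21  0.004]
 [0.368 0.291 0.004]
 [0.426 0.45  0.004]
 [0.607 0.382 0.004]] [0.485549   0.33319238 0.004     ] [0.19123782 0.16895687 0.19331825]
```

```bash
cat > plan.py <<'E'
from h import *
import json
def plan(wps,grip=0,st=None,nd=2,start=None):
    """wps: list of (x,y,z,yaw,n[,grip])"""
    st=st or get_state()
    p=np.array(st["tcp_pos"]) if start is None else np.array(start[:3]); yaw=st["eef_rot"][2] if start is None else start[3]
    rows=[]
    for w in wps:
        tgt=np.array(w[:3]); n=w[4]; g=w[5] if len(w)>5 else grip; p0=p.copy()
        for k in range(n):
            goal=p+(tgt-p)/(n-k)
            dy=(w[3]-yaw)  # signed, not wrapped
            t=round(-dy/(n-k)/6,nd)
            Rm=Rot.from_euler('xyz',[180,0,yaw],degrees=True).as_matrix()
            s=np.round(Rm.T@(goal-p)/.05,nd)
            assert abs(s).max()<=1 and abs(t)<=1,(s,t)
            p=p+Rm@s*.05; yaw-=t*6
            rows.append([g,[float(v)+0. for v in s],t+0.])
    for i in range(0,len(rows),12): print(json.dumps(rows[i:i+12]))
    print("end",p.round(4),round(yaw,2))
E
python3 - <<'E'
from plan import *
plan([(0.49,0.0,0.34,-260,26)])
E
```

```text
[[0, [0.4, -0.36, -0.09], 0.97], [0, [0.36, -0.4, -0.09], 0.97], [0, [0.32, -0.43, -0.09], 0.97], [0, [0.27, -0.46, -0.09], 0.97], [0, [0.22, -0.49, -0.09], 0.97], [0, [0.17, -0.51, -0.09], 0.97], [0, [0.12, -0.52, -0.09], 0.97], [0, [0.07, -0.53, -0.09], 0.97], [0, [0.02, -0.53, -0.09], 0.97], [0, [-0.04, -0.53, -0.09], 0.97], [0, [-0.09, -0.53, -0.09], 0.97], [0, [-0.15, -0.51, -0.09], 0.97]]
[[0, [-0.2, -0.5, -0.09], 0.97], [0, [-0.25, -0.47, -0.09], 0.97], [0, [-0.29, -0.45, -0.09], 0.97], [0, [-0.34, -0.42, -0.08], 0.97], [0, [-0.38, -0.38, -0.09], 0.97], [0, [-0.41, -0.34, -0.08], 0.97], [0, [-0.45, -0.29, -0.09], 0.97], [0, [-0.47, -0.25, -0.08], 0.97], [0, [-0.5, -0.2, -0.09], 0.97], [0, [-0.51, -0.15, -0.08], 0.97], [0, [-0.53, -0.09, -0.09], 0.97], [0, [-0.53, -0.04, -0.08], 0.97]]
[[0, [-0.53, 0.01, -0.09], 0.97], [0, [-0.53, 0.07, -0.08], 0.97]]
end [4.901e-01 1.000e-04 3.399e-01] -259.99
```

>>> apply_moves([
  [0, [0.4, -0.36, -0.09], 0.97],
  [0, [0.36, -0.4, -0.09], 0.97],
  [0, [0.32, -0.43, -0.09], 0.97],
  [0, [0.27, -0.46, -0.09], 0.97],
  [0, [0.22, -0.49, -0.09], 0.97],
  [0, [0.17, -0.51, -0.09], 0.97],
  [0, [0.12, -0.52, -0.09], 0.97],
  [0, [0.07, -0.53, -0.09], 0.97],
  [0, [0.02, -0.53, -0.09], 0.97],
  [0, [-0.04, -0.53, -0.09], 0.97],
  [0, [-0.09, -0.53, -0.09], 0.97],
  [0, [-0.15, -0.51, -0.09], 0.97],
])

```text
time_s: 1.65
tcp_pos: [0.3433, 0.3437, 0.2806]
eef_rot: [-180.0, -0.0, -178.7]
contact_force: [1.0, 0.4, 0.5]
gripper_width: 0.0875
```

>>> apply_moves([
  [0, [-0.2, -0.5, -0.09], 0.97],
  [0, [-0.25, -0.47, -0.09], 0.97],
  [0, [-0.29, -0.45, -0.09], 0.97],
  [0, [-0.34, -0.42, -0.08], 0.97],
  [0, [-0.38, -0.38, -0.09], 0.97],
  [0, [-0.41, -0.34, -0.08], 0.97],
  [0, [-0.45, -0.29, -0.09], 0.97],
  [0, [-0.47, -0.25, -0.08], 0.97],
  [0, [-0.5, -0.2, -0.09], 0.97],
  [0, [-0.51, -0.15, -0.08], 0.97],
  [0, [-0.53, -0.09, -0.09], 0.97],
  [0, [-0.53, -0.04, -0.08], 0.97],
])

```text
time_s: 3.15
tcp_pos: [0.4695, 0.0485, 0.3321]
eef_rot: [-180.0, -0.0, 111.5]
contact_force: [0.1, 0.7, 0.8]
gripper_width: 0.0877
```

>>> apply_moves([
  [0, [-0.53, 0.01, -0.09], 0.97],
  [0, [-0.53, 0.07, -0.08], 0.97],
  [0, [0, 0, 0], 0],
  [0, [0, 0, 0], 0],
])

```text
time_s: 3.65
tcp_pos: [0.4899, 0.0005, 0.3403]
eef_rot: [-180.0, -0.0, 100.0]
contact_force: [-0.1, 0.2, -0.8]
gripper_width: 0.0875
```

```bash
python3 - <<'E'
from h import *
st=get_state(); print(st["time_s"],st["tcp_pos"],st["eef_rot"],st["joints"],st["contact_force"])
d=viewer.capture("wrist"); cv2.imwrite("pics/w1.png",d["frame"])
E
```

```text
3.65 [0.48992814 0.00050244 0.3402572 ] [-1.79970051e+02 -1.06987507e-02  1.00047679e+02] [ 2.30913309e+01 -4.97826845e-01 -1.06884283e+01 -1.74558921e-02
 -7.98361605e+01 -1.03040565e+02] [-0.10252279  0.15938208 -0.84770979]
```

View pics/w1.png

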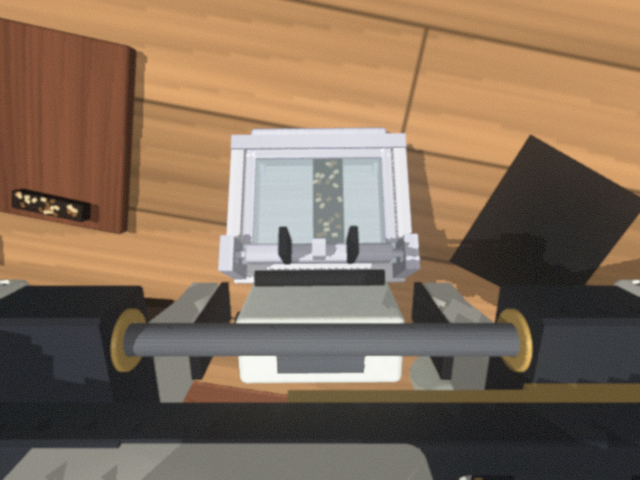

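```bash
python3 - <<'E'
import cv2
a=cv2.imread("pics/w1.png")
cv2.imwrite("pics/w1c.png",cv2.resize(a[120:290,215:425],None,fx=3.5,fy=3.5,interpolation=cv2.INTER_CUBIC))
E
```

```text
(no output)
```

View pics/w1c.png

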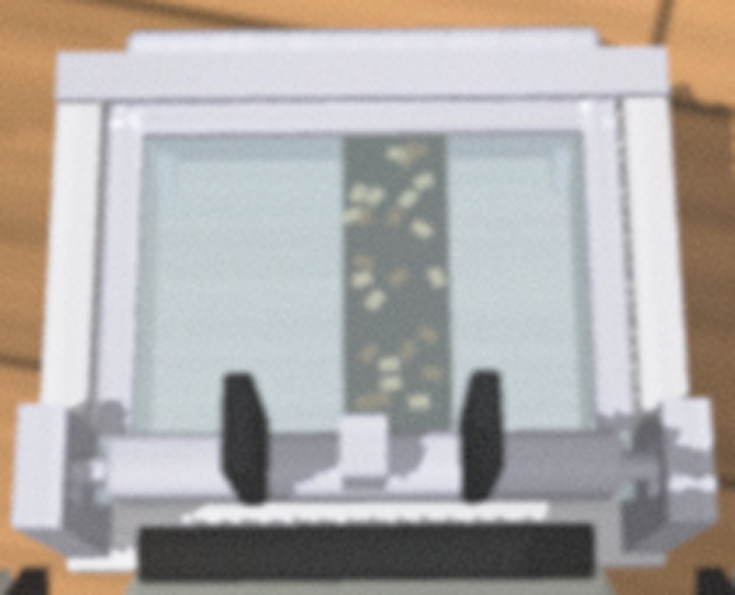

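```bash
python3 - <<'E'
from h import *
st=get_state(); d=viewer.capture("wrist"); W=wristcam(d,st)
P=bed([(38,-94.5,66),(38,94.5,66),(42,-34,107),(42,34,107),(42,-26,107),(42,26,107)])
o=np.array([(20,403),(711,398),(224,375),(499,371),(250,375),(474,371)])/3.5+[215,120]
gt=bed([(55,-30,107),(55,30,107)])
obsS=np.array([(293,217.75),(312,207.5)]); obsD=np.array([(350.6,213),(350.8,225.4)])
f=lambda q:(proj(W,pose(q,P))-o).ravel()
s=least_squares(f,[.5,0,.17]); print(s.x,np.degrees(s.x[2]),s.fun.round(1))
q=s.x
print((proj(W,pose(q,bed([(-62.5,-78,40),(-62.5,78,40),(-65,0,45),(-65,-95,45),(-65,95,45)])))-[215,120])*3.5)
print((proj(S,pose(q,gt))-obsS),(proj(D,pose(q,gt))-obsD))
def draw(cam,img,name):
    box=lambda x,y,z:[(a,b,c) for a in x for b in y for c in z]
    for B,fr in [(box((42,68),(-34,-26),(61,107)),bed),(box((42,68),(26,34),(61,107)),bed),(box((38,72),(81.5,94.5),(36,66)),bed),(box((38,72),(-81.5,-94.5),(36,66)),bed),(box((-62.5,62.5),(-78,78),(36,40)),bed),(box((102,188),(-95,95),(0,145)),lambda p:np.array(p)/1000)]:
        pts=proj(cam,pose(q,fr(B)))
        for i in range(8):
            for j in range(i):
                if sum(a!=b for a,b in zip(B[i],B[j]))==1: cv2.line(img,tuple(int(round(v*8)) for v in pts[i]),tuple(int(round(v*8)) for v in pts[j]),(0,0,255),1,cv2.LINE_AA,3)
    return img
a=draw(W,d["frame"].copy(),"w"); b=draw(S,viewer.capture("scene")["frame"].copy(),"s"); c=draw(D,viewer.capture("side")["frame"].copy(),"d")
z=lambda i,x,y,w,h:cv2.resize(i[y:y+h,x:x+w],(400,300),interpolation=cv2.INTER_CUBIC)
cv2.imwrite("pics/ov1.png",np.vstack([np.hstack([z(a,210,110,227,170),z(b,240,200,160,120)]),np.hstack([z(c,270,195,147,110),z(a,0,0,640,480)])]))
# bar lateral
for uv in [(345,150),(446,150),(345,400),(450,400)]:
    u=np.array(uv)/3.5+[215,120]
    # intersect bed z=24 plane
    g=least_squares(lambda v:(proj(W,pose(q,bed([(v[0],v[1],24)])))[0]-u),[0,0]).x; print("bar",uv,g.round(1))
B=np.array([(135,45),(123,232)]);print(back(W,B,.022))
M=np.array([(531,136),(638,203),(451,261)]);print("mat",back(W,M,.004), back(W,[(638,203),(451,261)],.004).mean(0))
E
```

```text
[0.5051126  0.00370636 0.18539113] 10.622129338643376 [-0.2  0.1 -0.6 -0.4 -0.7 -0.1  1.2  0.3  1.3 -0.2 -1.2  0.3]
[[113.10408362 112.1811267 ]
 [611.85832772 106.98262957]
 [362.1017946   94.51495596]
 [ 55.24014055  97.72340199]
 [669.37277873  91.3022301 ]]
[[ 0.08535908 -0.53854008]
 [-0.53981161 -0.37858347]] [[ 0.20090389 -2.0434995 ]
 [ 0.19575284 -2.73327359]]
bar (345, 150) [-56.6  -5.8]
bar (446, 150) [-56.2  26.9]
bar (345, 400) [27.1 -6.2]
bar (450, 400) [27.4 26.2]
[[ 0.35245725 -0.24617855  0.022     ]
 [ 0.58820682 -0.25553294  0.022     ]]
mat [[0.36797585 0.26311209 0.004     ]
 [0.42756645 0.4399741  0.004     ]
 [0.55569589 0.20731083 0.004     ]] [0.49163117 0.32364247 0.004     ]
```

View pics/ov1.png

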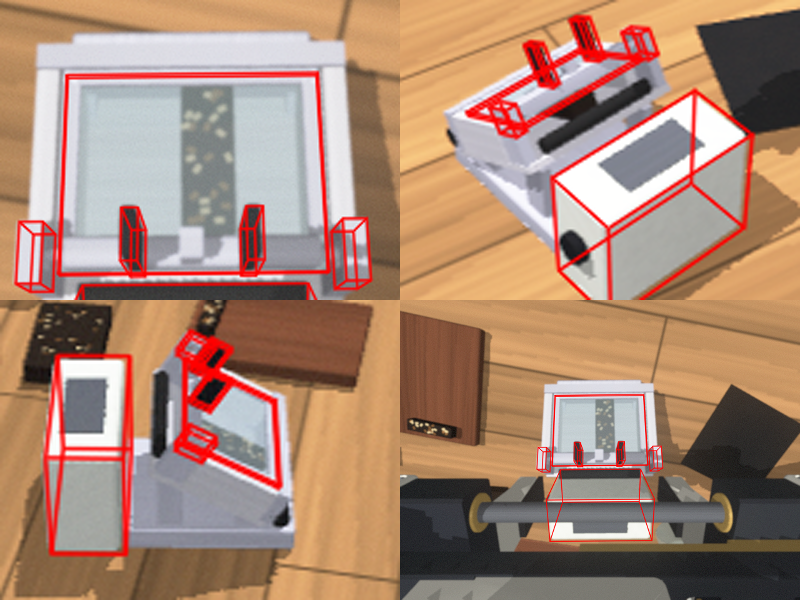

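```bash
python3 - <<'E'
from plan import *
plan([(0.5086,0.0044,0.30,100.6,2),(0.5086,0.0044,0.175,100.6,6)])
E
```

```text
[[0, [0.0, 0.19, 0.41], -0.04], [0, [0.0, 0.19, 0.4], -0.04], [0, [0.0, 0.0, 0.42], 0.0], [0, [0.0, 0.0, 0.42], 0.0], [0, [0.0, 0.0, 0.42], 0.0], [0, [0.0, 0.0, 0.41], 0.0], [0, [0.0, 0.0, 0.42], 0.0], [0, [0.0, 0.0, 0.41], 0.0]]
end [0.5087 0.0043 0.175 ] 100.58
```

>>> apply_moves([
  [0, [0.0, 0.19, 0.41], -0.04],
  [0, [0.0, 0.19, 0.4], -0.04],
  [0, [0.0, 0.0, 0.42], 0.0],
  [0, [0.0, 0.0, 0.42], 0.0],
  [0, [0.0, 0.0, 0.42], 0.0],
  [0, [0.0, 0.0, 0.41], 0.0],
  [0, [0.0, 0.0, 0.42], 0.0],
  [0, [0.0, 0.0, 0.41], 0.0],
  [0, [0.0, 0.0, 0.0], 0.0],
])

```text
time_s: 4.97
tcp_pos: [0.5079, 0.0039, 0.1739]
eef_rot: [-179.8, 0.0, 100.5]
contact_force: [0.1, 0.7, -0.0]
gripper_width: 0.0875
```

```bash
python3 - <<'E'
from h import *
st=get_state(); print(st["time_s"],st["tcp_pos"],st["eef_rot"],st["contact_force"])
a=viewer.capture("wrist")["frame"]; b=viewer.capture("side")["frame"]
cv2.imwrite("pics/w2.png",np.hstack([cv2.resize(a,(400,300)),cv2.resize(b[165:315,270:470],(400,300))]))
E
```

```text
4.975 [0.50788962 0.00388488 0.17385086] [-1.79832555e+02  1.94862513e-02  1.00539800e+02] [ 0.14248729  0.71826296 -0.04454298]
```

View pics/w2.png

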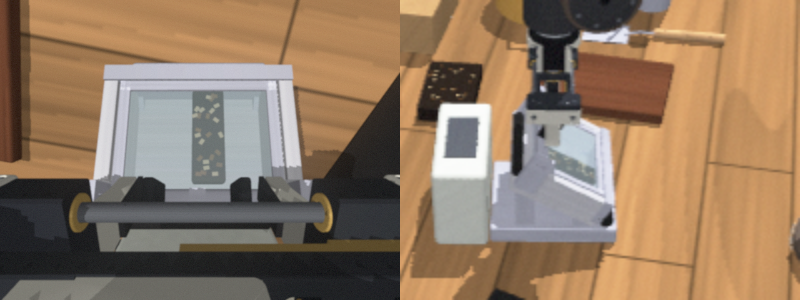

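>>> apply_moves([
  [255, [0, 0, 0], 0],
  [255, [0, 0, 0], 0],
  [255, [0, 0, 0], 0],
  [255, [0, 0, 0], 0],
  [255, [0, 0, 0], 0],
  [255, [0, 0, 0], 0],
  [255, [0, 0, 0], 0],
  [255, [0, 0, 0], 0],
], squeeze=35)

```text
time_s: 6.08
tcp_pos: [0.5092, 0.0036, 0.1758]
eef_rot: [180.0, 0.0, 100.5]
contact_force: [-2.1, -1.7, 7.0]
gripper_width: 0.0425
```

>>> apply_moves([
  [255, [0, -0.1, -0.17], 0],
  [255, [0, -0.1, -0.17], 0],
  [255, [0, -0.1, -0.17], 0],
  [255, [0, -0.1, -0.17], 0],
  [255, [0, -0.2, -0.35], 0],
  [255, [0, -0.2, -0.35], 0],
  [255, [0, 0, 0], 0],
])

```text
time_s: 6.95
tcp_pos: [0.4698, -0.0034, 0.2456]
eef_rot: [179.8, -0.0, 100.5]
contact_force: [0.6, 0.1, -3.2]
gripper_width: 0.0427
```

```bash
python3 - <<'E'
from h import *
st=get_state(); print(st["time_s"],st["tcp_pos"],st["eef_rot"],st["contact_force"],st["moment"])
a=viewer.capture("wrist")["frame"]; b=viewer.capture("side")["frame"]
cv2.imwrite("pics/w3.png",np.hstack([cv2.resize(a,(400,300)),cv2.resize(b[150:300,270:470],(400,300))]))
E
```

```text
6.95 [ 0.46976376 -0.00340125  0.2455985 ] [ 1.79821366e+02 -3.44350399e-02  1.00507819e+02] [ 0.64123071  0.12852061 -3.15290179] [ 0.06694763 -0.19007516 -0.00544076]
```

View pics/w3.png

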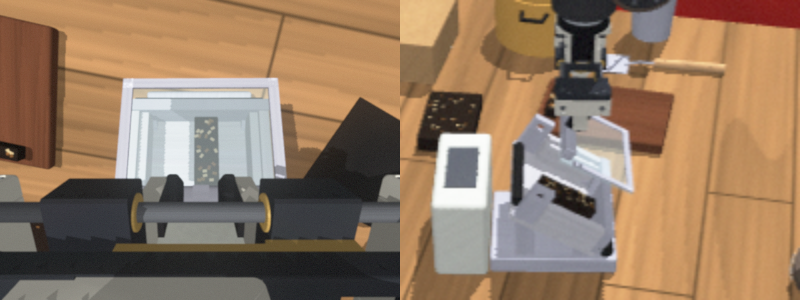

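```bash
python3 - <<'E'
from plan import *
plan([(0.46,0.0,0.285,100.5,2),(0.5042,0.3198,0.25,73,12),(0.5042,0.3198,0.12,73,6),(0.5042,0.3198,0.12,73,1)],grip=255)
E
```

```text
[[255, [0.05, -0.09, -0.41], 0.0], [255, [0.05, -0.08, -0.41], 0.0], [255, [0.51, 0.17, 0.06], 0.38], [255, [0.52, 0.15, 0.06], 0.38], [255, [0.52, 0.13, 0.06], 0.38], [255, [0.53, 0.11, 0.06], 0.38], [255, [0.53, 0.09, 0.06], 0.38], [255, [0.53, 0.06, 0.06], 0.38], [255, [0.54, 0.04, 0.06], 0.38], [255, [0.54, 0.02, 0.06], 0.38], [255, [0.54, 0.0, 0.05], 0.39], [255, [0.54, -0.02, 0.06], 0.38]]
[[255, [0.53, -0.04, 0.05], 0.39], [255, [0.53, -0.07, 0.06], 0.38], [255, [0.0, 0.0, 0.43], 0.0], [255, [0.0, 0.0, 0.43], 0.0], [255, [0.0, 0.0, 0.43], 0.0], [255, [0.0, 0.0, 0.44], 0.0], [255, [0.0, 0.0, 0.43], 0.0], [255, [0.0, 0.0, 0.44], 0.0], [255, [0.0, 0.0, 0.0], 0.0]]
end [0.504  0.3197 0.1199] 73.01
```

>>> apply_moves([
  [255, [0.05, -0.09, -0.41], 0.0],
  [255, [0.05, -0.08, -0.41], 0.0],
  [255, [0.51, 0.17, 0.06], 0.38],
  [255, [0.52, 0.15, 0.06], 0.38],
  [255, [0.52, 0.13, 0.06], 0.38],
  [255, [0.53, 0.11, 0.06], 0.38],
  [255, [0.53, 0.09, 0.06], 0.38],
  [255, [0.53, 0.06, 0.06], 0.38],
  [255, [0.54, 0.04, 0.06], 0.38],
  [255, [0.54, 0.02, 0.06], 0.38],
  [255, [0.54, 0.0, 0.05], 0.39],
  [255, [0.54, -0.02, 0.06], 0.38],
])

```text
time_s: 8.55
tcp_pos: [0.497, 0.2676, 0.254]
eef_rot: [-179.9, 0.1, 77.6]
contact_force: [1.1, -0.2, -2.8]
gripper_width: 0.0425
```

>>> apply_moves([
  [255, [0.53, -0.04, 0.05], 0.39],
  [255, [0.53, -0.07, 0.06], 0.38],
  [255, [0.0, 0.0, 0.43], 0.0],
  [255, [0.0, 0.0, 0.43], 0.0],
  [255, [0.0, 0.0, 0.43], 0.0],
  [255, [0.0, 0.0, 0.44], 0.0],
  [255, [0.0, 0.0, 0.43], 0.0],
  [255, [0.0, 0.0, 0.44], 0.0],
  [255, [0.0, 0.0, 0.0], 0.0],
])

```text
time_s: 9.68
tcp_pos: [0.503, 0.3184, 0.1171]
eef_rot: [-179.9, 0.3, 73.0]
contact_force: [-0.8, 0.1, -3.1]
gripper_width: 0.0429
```

```bash
python3 - <<'E'
from h import *
st=get_state(); print(st["time_s"],st["tcp_pos"],st["eef_rot"],st["contact_force"],st["moment"])
d=viewer.capture("wrist");a=d["frame"]; b=viewer.capture("side")["frame"]; s=viewer.capture("scene")["frame"]
cv2.imwrite("pics/w4.png",np.hstack([a[:,:400],np.vstack([cv2.resize(b[240:390,270:470],(320,240)),cv2.resize(s[130:280,300:500],(320,240))])]))
E
```

```text
9.675 [0.50298507 0.31838059 0.11710681] [-179.85462449    0.29025488   72.98965332] [-0.81731652  0.10535647 -3.08707066] [ 0.06023106 -0.18410866  0.05944985]
```

View pics/w4.png

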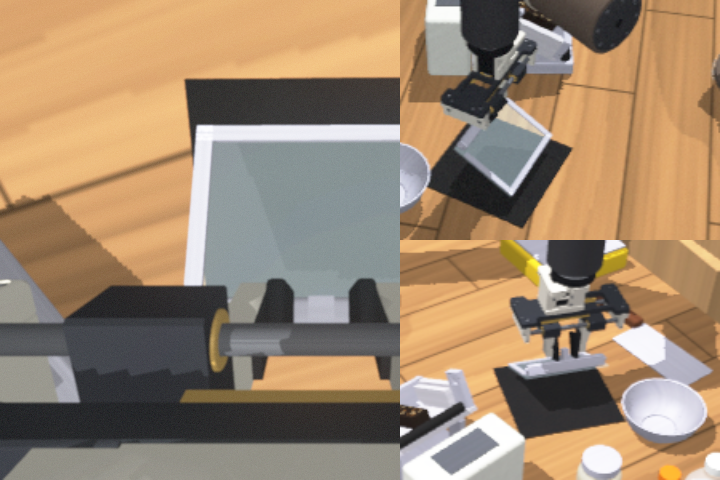

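```bash
python3 - <<'E'
from h import *
st=get_state(); d=viewer.capture("wrist"); m=np.linalg.inv(d["mount"]); C=dict(K=d["K"],R=m[:3,:3],t=m[:3,3])
for th in range(10,50,5):
    t=np.radians(th); rel=lambda x,z:(x*np.cos(t)-z*np.sin(t), x*np.sin(t)+z*np.cos(t))
    gx,gz=rel(55,52)
    o=[]
    for x,y in((-62.5,-78),(-62.5,78)):
        a,b=rel(x,4); o.append((y/1000,(a-gx)/1000,-.0188-(b-gz)/1000))  # tool: x lateral, y fwd, z down
    print(th,proj(C,o).round(0).tolist())
E
```

```text
10 [[170.0, 76.0], [465.0, 75.0]]
15 [[177.0, 90.0], [457.0, 90.0]]
20 [[184.0, 105.0], [451.0, 105.0]]
25 [[190.0, 120.0], [445.0, 119.0]]
30 [[196.0, 134.0], [440.0, 134.0]]
35 [[200.0, 148.0], [436.0, 148.0]]
40 [[204.0, 162.0], [432.0, 162.0]]
45 [[208.0, 176.0], [429.0, 176.0]]
```

>>> apply_moves([
  [255, [0, 0, 0.28], 0],
  [255, [0, 0, 0.26], 0],
])

```text
time_s: 10.12
tcp_pos: [0.504, 0.3196, 0.0924]
eef_rot: [-180.0, -0.0, 73.0]
contact_force: [0.4, -0.6, -1.8]
gripper_width: 0.0431
```

>>> apply_moves([
  [255, [0, 0.11, 0.08], 0],
  [255, [0, 0.1, 0.09], 0],
  [255, [0, 0.1, 0.09], 0],
  [255, [0, 0.09, 0.1], 0],
  [255, [0, 0.09, 0.1], 0],
], squeeze=10)

```text
time_s: 10.75
tcp_pos: [0.528, 0.3124, 0.0699]
eef_rot: [180.0, -0.0, 73.0]
contact_force: [-0.7, -0.2, -1.5]
gripper_width: 0.0434
```

```bash
python3 - <<'E'
from h import *
st=get_state(); print(st["time_s"],st["tcp_pos"],st["eef_rot"],st["contact_force"],st["moment"])
d=viewer.capture("wrist");a=d["frame"]; b=viewer.capture("side")["frame"]; s=viewer.capture("scene")["frame"]
cv2.imwrite("pics/w5.png",np.hstack([a[:,:480],np.vstack([cv2.resize(b[240:390,270:470],(320,240)),cv2.resize(s[130:280,300:500],(320,240))])]))
E
```

```text
10.75 [0.52800791 0.31243536 0.06986612] [ 1.79991600e+02 -1.87874641e-02  7.30047765e+01] [-0.74262018 -0.15605931 -1.45456812] [0.18229544 0.19844778 0.02461294]
```

View pics/w5.png

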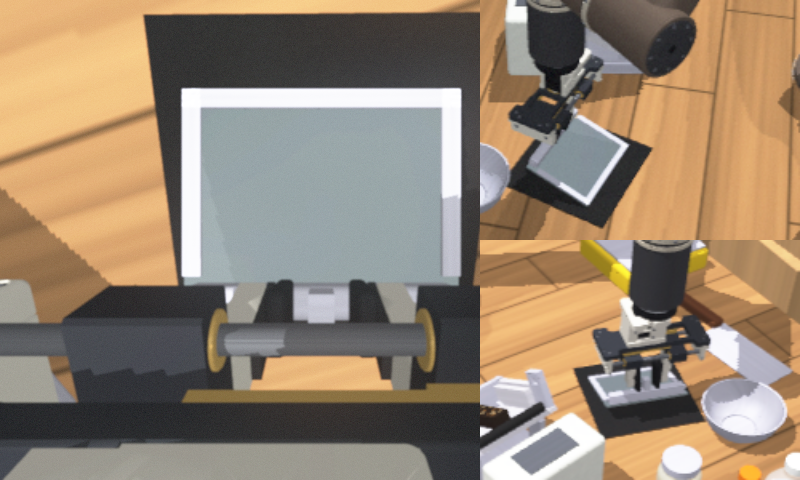

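>>> apply_moves([
  [255, [0, 0.08, 0.11], 0],
  [255, [0, 0.08, 0.11], 0],
  [255, [0, 0.07, 0.11], 0],
  [255, [0, 0.06, 0.12], 0],
  [255, [0, 0.06, 0.12], 0],
  [255, [0, 0, 0], 0],
])

```text
time_s: 11.65
tcp_pos: [0.5443, 0.3071, 0.0409]
eef_rot: [-180.0, 0.0, 73.0]
contact_force: [-0.3, 0.0, -2.3]
gripper_width: 0.0441
```

```bash
python3 - <<'E'
from h import *
st=get_state(); print(st["time_s"],st["tcp_pos"],st["eef_rot"],st["contact_force"],st["moment"])
d=viewer.capture("wrist");a=d["frame"]; b=viewer.capture("side")["frame"]; s=viewer.capture("scene")["frame"]
cv2.imwrite("pics/w6.png",np.hstack([a[:,:480],np.vstack([cv2.resize(b[240:390,270:470],(320,240)),cv2.resize(s[130:280,300:500],(320,240))])]))
E
```

```text
11.65 [0.54431444 0.30706594 0.04085103] [-1.79979693e+02  4.54613028e-02  7.29982144e+01] [-0.25097117  0.03888804 -2.25874343] [ 0.07105829 -0.18482709 -0.02129617]
```

View pics/w6.png

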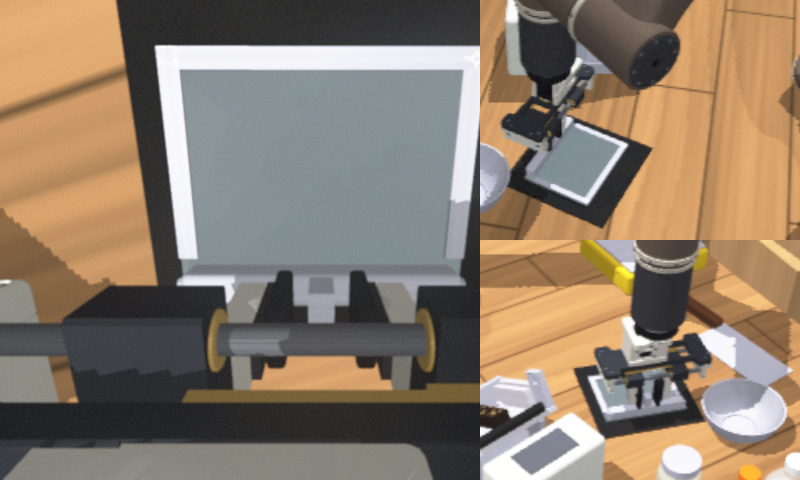

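>>> apply_moves([
  [255, [0, 0.02, 0.06], 0],
  [255, [0, 0, 0.02], 0],
  [0, [0, 0, 0], 0],
  [0, [0, 0, 0], 0],
  [0, [0, 0, 0], 0],
  [0, [0, 0, 0], 0],
  [0, [0, 0, 0], 0],
  [0, [0, 0, -0.5], 0],
  [0, [0, 0, -0.8], 0],
  [0, [0, 0, -1], 0],
  [0, [0, 0, -1], 0],
  [0, [0, -0.3, -1], 0],
])

```text
time_s: 13.3
tcp_pos: [0.5311, 0.3111, 0.2539]
eef_rot: [180.0, 0.0, 73.0]
contact_force: [0.0, 1.0, -0.2]
gripper_width: 0.0878
```

```bash
python3 - <<'E'
from h import *
st=get_state(); print(st["time_s"],st["tcp_pos"],st["eef_rot"],st["contact_force"],st["moment"])
d=viewer.capture("wrist");a=d["frame"]; b=viewer.capture("side")["frame"]; s=viewer.capture("scene")["frame"]
cv2.imwrite("pics/w7.png",np.hstack([a[:,80:560],np.vstack([cv2.resize(b[240:390,270:470],(320,240)),cv2.resize(s[130:280,300:500],(320,240))])]))
E
```

```text
13.3 [0.53111136 0.31108205 0.25393728] [1.79996343e+02 1.31036879e-02 7.29599869e+01] [ 0.04174924  0.97366954 -0.22170932] [ 0.14598965 -0.25284153  0.01486104]
```

View pics/w7.png

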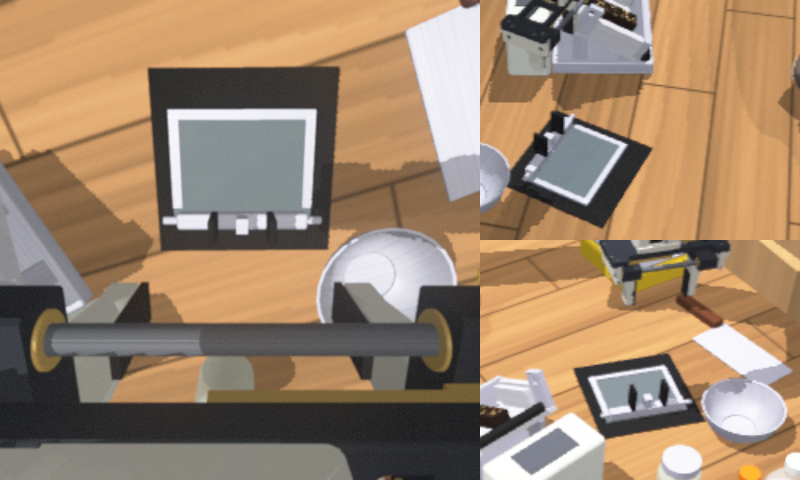

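```bash
python3 - <<'E'
from plan import *
plan([(0.4629,0.0063,0.27,100.6,11)])
E
```

```text
[[0, [-0.57, 0.04, -0.03], -0.42], [0, [-0.57, 0.02, -0.02], -0.42], [0, [-0.57, -0.01, -0.03], -0.42], [0, [-0.57, -0.03, -0.02], -0.42], [0, [-0.57, -0.06, -0.03], -0.42], [0, [-0.56, -0.08, -0.02], -0.42], [0, [-0.56, -0.11, -0.03], -0.41], [0, [-0.56, -0.13, -0.02], -0.42], [0, [-0.55, -0.16, -0.03], -0.41], [0, [-0.54, -0.18, -0.02], -0.42], [0, [-0.53, -0.2, -0.03], -0.41]]
end [0.4627 0.0065 0.2701] 100.6
```

>>> apply_moves([
  [0, [-0.57, 0.04, -0.03], -0.42],
  [0, [-0.57, 0.02, -0.02], -0.42],
  [0, [-0.57, -0.01, -0.03], -0.42],
  [0, [-0.57, -0.03, -0.02], -0.42],
  [0, [-0.57, -0.06, -0.03], -0.42],
  [0, [-0.56, -0.08, -0.02], -0.42],
  [0, [-0.56, -0.11, -0.03], -0.41],
  [0, [-0.56, -0.13, -0.02], -0.42],
  [0, [-0.55, -0.16, -0.03], -0.41],
  [0, [-0.54, -0.18, -0.02], -0.42],
  [0, [-0.53, -0.2, -0.03], -0.41],
  [0, [0, 0, 0], 0],
])

```text
time_s: 14.95
tcp_pos: [0.4608, 0.0039, 0.2658]
eef_rot: [-179.9, 0.0, 100.5]
contact_force: [0.1, 0.8, -0.0]
gripper_width: 0.0879
```

```bash
python3 - <<'E'
from h import *
st=get_state(); print(st["time_s"],st["tcp_pos"],st["eef_rot"],st["contact_force"],st["moment"])
d=viewer.capture("wrist");a=d["frame"]; cv2.imwrite("pics/w8.png",a)
W=wristcam(d,st); q=[.5051,.0037,np.radians(10.62)]
for y in (-6.5,10.5,27.5):
    print(y,proj(W,pose(q,bed([(-65,y,24),(35,y,24),(-65,y,0),(35,y,0)]))).round(0).tolist())
E
```

```text
14.95 [0.460849   0.00394633 0.26582236] [-1.79934982e+02  4.21911508e-03  1.00456456e+02] [ 0.10135972  0.84475973 -0.00186126] [ 0.11653922 -0.1543542   0.01556323]
-6.5 [[303.0, 190.0], [302.0, 295.0], [304.0, 199.0], [304.0, 297.0]]
10.5 [[321.0, 190.0], [321.0, 295.0], [321.0, 199.0], [321.0, 297.0]]
27.5 [[339.0, 190.0], [340.0, 295.0], [337.0, 199.0], [339.0, 297.0]]
```

View pics/w8.png

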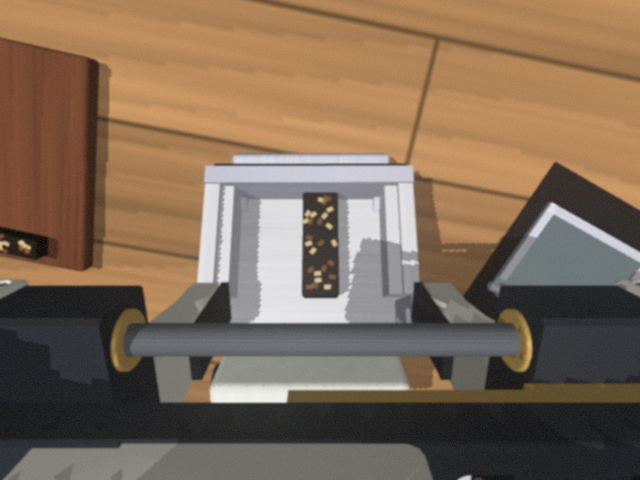

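```bash
python3 - <<'E'
from plan import *
st=get_state(); print(st["tcp_pos"],st["eef_rot"],st["qd"])
plan([(0.4580,0.0054,0.16,100.6,4,95),(0.4580,0.0054,0.074,100.6,6,95)],start=(.4627,.0065,.2701,100.6))
E
```

```text
[0.46122963 0.00468695 0.26583971] [-1.79946896e+02 -4.73611627e-04  1.00440892e+02] [ 1.06942707e+00  4.65225947e-01  5.77327148e-01  7.05770093e-02
 -5.23575094e-04 -8.33947939e-01]
[[95, [0.0, -0.02, 0.55], 0.0], [95, [0.0, -0.03, 0.55], 0.0], [95, [0.0, -0.02, 0.55], 0.0], [95, [0.0, -0.03, 0.55], 0.0], [95, [0.0, 0.0, 0.29], 0.0], [95, [0.0, 0.0, 0.29], 0.0], [95, [0.0, 0.0, 0.29], 0.0], [95, [0.0, 0.0, 0.28], 0.0], [95, [0.0, 0.0, 0.29], 0.0], [95, [0.0, 0.0, 0.28], 0.0]]
end [0.4578 0.0056 0.0741] 100.6
```

>>> apply_moves([
  [95, [0.0, -0.02, 0.55], 0.0],
  [95, [0.0, -0.03, 0.55], 0.0],
  [95, [0.0, -0.02, 0.55], 0.0],
  [95, [0.0, -0.03, 0.55], 0.0],
  [95, [0, 0, 0], 0],
  [95, [0, 0, 0], 0],
  [95, [0, 0, 0], 0],
])

```text
time_s: 15.88
tcp_pos: [0.4575, 0.0049, 0.1576]
eef_rot: [179.9, -0.0, 100.6]
contact_force: [0.7, -0.1, 0.1]
gripper_width: 0.0551
```

```bash
python3 - <<'E'
from plan import *
st=get_state(); print(st["tcp_pos"],st["eef_rot"],st["qd"].round(2),st["gripper_width"])
plan([(0.4580,0.0054,0.074,100.6,6,95)])
E
```

```text
[0.4575485  0.00488314 0.15762879] [ 1.79895077e+02 -1.18160417e-02  1.00570801e+02] [-0.03 -0.19 -0.33 -0.12  0.12  0.1 ] 0.055063568046036175
[[95, [0.0, 0.0, 0.28], 0.0], [95, [0.0, 0.0, 0.28], 0.0], [95, [0.0, 0.0, 0.28], 0.0], [95, [0.0, 0.0, 0.28], 0.0], [95, [0.0, 0.01, 0.28], 0.0], [95, [0.01, 0.0, 0.27], 0.0]]
end [0.4579 0.0055 0.0741] 100.57
```

>>> apply_moves([
  [95, [0.0, 0.0, 0.28], 0.0],
  [95, [0.0, 0.0, 0.28], 0.0],
  [95, [0.0, 0.0, 0.28], 0.0],
  [95, [0.0, 0.0, 0.28], 0.0],
  [95, [0.0, 0.01, 0.28], 0.0],
  [95, [0.0, 0.0, 0.22], 0.0],
  [95, [0, 0, 0], 0],
  [95, [0, 0, 0], 0],
])

```text
time_s: 16.88
tcp_pos: [0.4575, 0.0047, 0.0758]
eef_rot: [180.0, 0.0, 100.6]
contact_force: [-0.1, 0.1, 0.5]
gripper_width: 0.0553
```

```bash
python3 - <<'E'
from h import *
st=get_state(); print(st["time_s"],st["tcp_pos"],st["eef_rot"],st["contact_force"],st["moment"])
d=viewer.capture("wrist");a=d["frame"]; b=viewer.capture("side")["frame"]; s=viewer.capture("scene")["frame"]
cv2.imwrite("pics/w9.png",np.hstack([a[:,80:560],np.vstack([cv2.resize(b[160:310,270:470],(320,240)),cv2.resize(s[170:320,220:420],(320,240))])]))
E
```

```text
16.875 [0.45751874 0.00465966 0.07580853] [1.79978107e+02 3.50595909e-03 1.00565615e+02] [-0.0698033   0.07268492  0.49256072] [ 0.07546116 -0.17272683 -0.03330697]
```

View pics/w9.png

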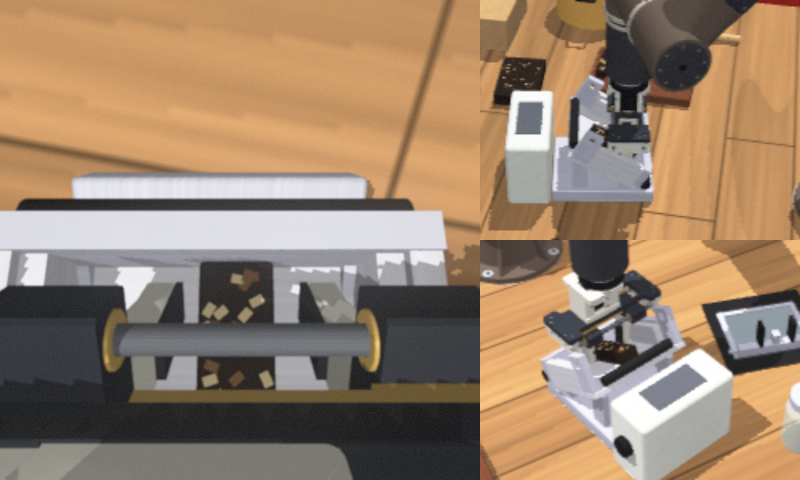

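>>> apply_moves([
  [255, [0, 0, 0], 0],
  [255, [0, 0, 0], 0],
  [255, [0, 0, 0], 0],
  [255, [0, 0, 0], 0],
  [255, [0, 0, 0], 0],
  [255, [0, -0.05, -0.17], 0],
  [255, [0, -0.1, -0.2], 0],
  [255, [0, -0.15, -0.35], 0],
  [255, [0, -0.2, -0.4], 0],
  [255, [0, -0.2, -0.6], 0],
  [255, [0, 0, -0.6], 0],
  [255, [0, 0, -0.6], 0],
], squeeze=20)

```text
time_s: 18.52
tcp_pos: [0.4222, -0.002, 0.2233]
eef_rot: [179.9, -0.0, 100.6]
contact_force: [0.8, 0.6, -1.0]
gripper_width: 0.0338
```

```bash
python3 - <<'E'
from h import *
st=get_state(); print(st["time_s"],st["tcp_pos"],st["eef_rot"],st["contact_force"],st["gripper_width"])
d=viewer.capture("wrist");a=d["frame"]; b=viewer.capture("side")["frame"]; s=viewer.capture("scene")["frame"]
cv2.imwrite("pics/w10.png",np.hstack([a[:,80:560],np.vstack([cv2.resize(b[100:250,270:470],(320,240)),cv2.resize(s[130:280,220:420],(320,240))])]))
E
```

```text
18.525 [ 0.42221473 -0.0019639   0.22334168] [ 1.79935995e+02 -2.70034789e-02  1.00556329e+02] [ 0.84820728  0.64978767 -0.99963777] 0.03375149213337909
```

View pics/w10.png

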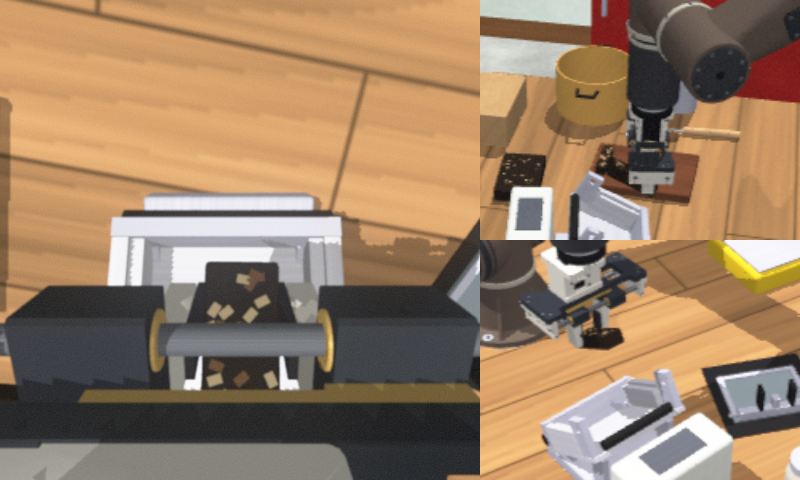

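```bash
python3 - <<'E'
from plan import *
st=get_state(); print(st["tcp_pos"])
plan([(0.407,-0.339,0.18,88.5,10),(0.407,-0.339,0.07,88.5,5),(0.407,-0.339,0.07,88.5,2)],grip=255)
E
```

```text
[ 0.42334667 -0.00151865  0.2235186 ]
[[255, [-0.66, -0.16, 0.09], 0.2], [255, [-0.66, -0.14, 0.09], 0.2], [255, [-0.66, -0.13, 0.09], 0.2], [255, [-0.67, -0.11, 0.09], 0.2], [255, [-0.67, -0.1, 0.09], 0.2], [255, [-0.67, -0.09, 0.08], 0.2], [255, [-0.67, -0.07, 0.09], 0.2], [255, [-0.67, -0.06, 0.08], 0.2], [255, [-0.67, -0.04, 0.09], 0.21], [255, [-0.68, -0.03, 0.08], 0.2], [255, [0.0, 0.0, 0.44], 0.0], [255, [0.0, 0.0, 0.44], 0.0]]
[[255, [0.0, 0.0, 0.44], 0.0], [255, [0.0, 0.0, 0.44], 0.0], [255, [0.0, 0.0, 0.44], 0.0], [255, [0.0, 0.0, 0.0], 0.0], [255, [0.0, 0.0, 0.0], 0.0]]
end [ 0.407 -0.339  0.07 ] 88.5
```

>>> apply_moves([
  [255, [-0.66, -0.16, 0.09], 0.2],
  [255, [-0.66, -0.14, 0.09], 0.2],
  [255, [-0.66, -0.13, 0.09], 0.2],
  [255, [-0.67, -0.11, 0.09], 0.2],
  [255, [-0.67, -0.1, 0.09], 0.2],
  [255, [-0.67, -0.09, 0.08], 0.2],
  [255, [-0.67, -0.07, 0.09], 0.2],
  [255, [-0.67, -0.06, 0.08], 0.2],
  [255, [-0.67, -0.04, 0.09], 0.21],
  [255, [-0.68, -0.03, 0.08], 0.2],
  [255, [0.0, 0.0, 0.44], 0.0],
  [255, [0.0, 0.0, 0.44], 0.0],
])

```text
time_s: 20.18
tcp_pos: [0.4054, -0.3394, 0.1326]
eef_rot: [-179.9, -0.0, 88.4]
contact_force: [-0.2, 1.2, -1.7]
gripper_width: 0.0345
```

>>> apply_moves([
  [255, [0.0, 0.0, 0.44], 0.0],
  [255, [0.0, 0.0, 0.44], 0.0],
  [255, [0.0, 0.0, 0.44], 0.0],
  [255, [0.0, 0.0, 0.0], 0.0],
  [255, [0.0, 0.0, 0.0], 0.0],
])

```text
time_s: 20.8
tcp_pos: [0.4065, -0.3393, 0.0685]
eef_rot: [-180.0, 0.0, 88.5]
contact_force: [0.8, -0.4, -0.7]
gripper_width: 0.034
```

```bash
python3 - <<'E'
from h import *
st=get_state(); print(st["time_s"],st["tcp_pos"],st["eef_rot"],st["contact_force"],st["gripper_width"])
d=viewer.capture("wrist");a=d["frame"]; b=viewer.capture("side")["frame"]; s=viewer.capture("scene")["frame"]
cv2.imwrite("pics/w11.png",np.hstack([a[:,80:560],np.vstack([cv2.resize(b[130:280,300:500],(320,240)),cv2.resize(s[220:370,100:300],(320,240))])]))
E
```

```text
20.8 [ 0.40654412 -0.33933164  0.06846671] [-1.79995262e+02  8.41797296e-03  8.85061138e+01] [ 0.80236508 -0.37714888 -0.69810502] 0.033967195455811734
```

View pics/w11.png

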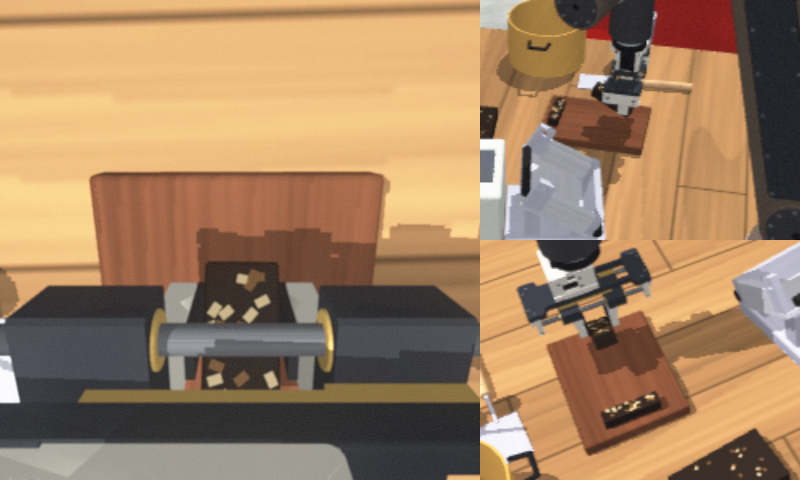

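>>> apply_moves([
  [255, [0, 0, 0.28], 0],
  [255, [0, 0, 0.28], 0],
  [255, [0, 0, 0], 0],
])

```text
time_s: 21.32
tcp_pos: [0.4061, -0.339, 0.0388]
eef_rot: [-179.9, -0.0, 88.5]
contact_force: [-0.1, 0.2, -0.1]
gripper_width: 0.0341
```

>>> apply_moves([
  [255, [0, 0, 0], 0],
  [255, [0, 0.04, 0.02], 0],
  [255, [0, 0.04, 0.02], 0],
  [255, [0, 0.04, 0.03], 0],
  [255, [0, 0.04, 0.03], 0],
  [255, [0, 0.03, 0.03], 0],
  [255, [0, 0.03, 0.03], 0],
  [255, [0, 0, 0], 0],
], squeeze=4)

```text
time_s: 22.32
tcp_pos: [0.4174, -0.3396, 0.0319]
eef_rot: [-180.0, -0.0, 88.5]
contact_force: [-0.2, 0.6, -0.5]
gripper_width: 0.0338
```

```bash
python3 - <<'E'
from h import *
st=get_state(); print(st["time_s"],st["tcp_pos"],st["eef_rot"],st["contact_force"],st["gripper_width"])
d=viewer.capture("wrist");a=d["frame"]; b=viewer.capture("side")["frame"]; s=viewer.capture("scene")["frame"]
cv2.imwrite("pics/w12.png",np.hstack([a[:,80:560],np.vstack([cv2.resize(b[130:280,300:500],(320,240)),cv2.resize(s[220:370,100:300],(320,240))])]))
E
```

```text
22.325 [ 0.41738837 -0.33955059  0.0318663 ] [-1.79978602e+02 -4.80941601e-03  8.84959130e+01] [-0.23714404  0.55559525 -0.5211222 ] 0.03375460187145855
```

View pics/w12.png

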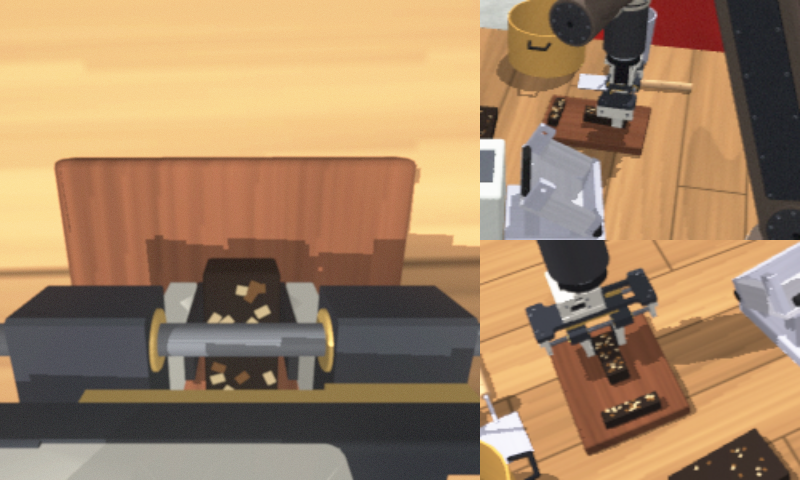

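>>> apply_moves([
  [255, [0, 0, 0.02], 0],
  [80, [0, 0, 0], 0],
  [60, [0, 0, 0], 0],
  [40, [0, 0, 0], 0],
  [0, [0, 0, 0], 0],
  [0, [0, 0, 0], 0],
  [0, [0, 0, -0.4], 0],
  [0, [0, 0, -1], 0],
  [0, [0, 0, -1], 0],
  [0, [0, 0, -1], 0],
  [0, [0, 0, -1], 0],
])

```text
time_s: 23.85
tcp_pos: [0.4171, -0.3394, 0.2529]
eef_rot: [180.0, -0.0, 88.5]
contact_force: [-0.0, -0.7, -0.5]
gripper_width: 0.0877
```

```bash
python3 - <<'E'
from plan import *
st=get_state(); print(st["time_s"],st["tcp_pos"],st["eef_rot"],st["contact_force"],st["gripper_width"])
d=viewer.capture("wrist");a=d["frame"]; b=viewer.capture("side")["frame"]; s=viewer.capture("scene")["frame"]
cv2.imwrite("pics/w13.png",np.hstack([a[:,80:560],np.vstack([cv2.resize(b[130:280,300:500],(320,240)),cv2.resize(s[220:370,100:300],(320,240))])]))
plan([(0.47,0.0,0.29,80,10),(0.53,0.3115,0.25,73,10)])
E
```

```text
23.85 [ 0.41713223 -0.33940107  0.2528888 ] [ 1.79979899e+02 -2.36896439e-05  8.84937679e+01] [-0.02442699 -0.67712426 -0.54723178] 0.08769912859153398
[[0, [0.68, 0.08, -0.07], 0.14], [0, [0.68, 0.08, -0.07], 0.14], [0, [0.69, 0.06, -0.07], 0.14], [0, [0.69, 0.06, -0.07], 0.14], [0, [0.69, 0.04, -0.07], 0.14], [0, [0.69, 0.04, -0.07], 0.14], [0, [0.69, 0.02, -0.07], 0.14], [0, [0.68, 0.01, -0.08], 0.15], [0, [0.69, 0.01, -0.07], 0.14], [0, [0.68, -0.01, -0.08], 0.15], [0, [0.63, 0.01, 0.08], 0.12], [0, [0.64, 0.0, 0.08], 0.12]]
[[0, [0.63, -0.01, 0.08], 0.12], [0, [0.64, -0.01, 0.08], 0.11], [0, [0.63, -0.02, 0.08], 0.12], [0, [0.63, -0.03, 0.08], 0.11], [0, [0.64, -0.04, 0.08], 0.12], [0, [0.63, -0.04, 0.08], 0.11], [0, [0.64, -0.05, 0.08], 0.12], [0, [0.63, -0.06, 0.08], 0.11]]
end [0.53   0.3115 0.2502] 73.02
```

View pics/w13.png

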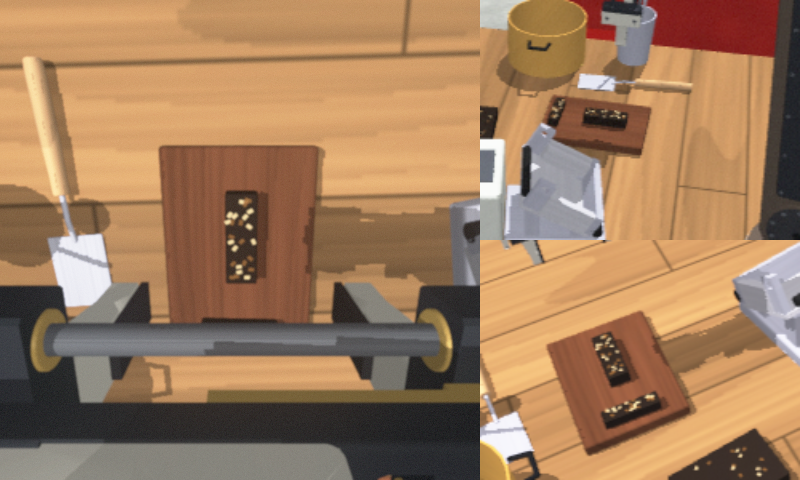

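Bar lies flat on the board, centred. Back to the guard.

>>> apply_moves([
  [0, [0.68, 0.08, -0.07], 0.14],
  [0, [0.68, 0.08, -0.07], 0.14],
  [0, [0.69, 0.06, -0.07], 0.14],
  [0, [0.69, 0.06, -0.07], 0.14],
  [0, [0.69, 0.04, -0.07], 0.14],
  [0, [0.69, 0.04, -0.07], 0.14],
  [0, [0.69, 0.02, -0.07], 0.14],
  [0, [0.68, 0.01, -0.08], 0.15],
  [0, [0.69, 0.01, -0.07], 0.14],
  [0, [0.68, -0.01, -0.08], 0.15],
  [0, [0.63, 0.01, 0.08], 0.12],
  [0, [0.64, 0.0, 0.08], 0.12],
])

```text
time_s: 25.5
tcp_pos: [0.4801, 0.0639, 0.278]
eef_rot: [-179.9, 0.0, 78.5]
contact_force: [0.7, 0.3, -0.0]
gripper_width: 0.0877
```

>>> apply_moves([
  [0, [0.63, -0.01, 0.08], 0.12],
  [0, [0.64, -0.01, 0.08], 0.11],
  [0, [0.63, -0.02, 0.08], 0.12],
  [0, [0.63, -0.03, 0.08], 0.11],
  [0, [0.64, -0.04, 0.08], 0.12],
  [0, [0.63, -0.04, 0.08], 0.11],
  [0, [0.64, -0.05, 0.08], 0.12],
  [0, [0.63, -0.06, 0.08], 0.11],
  [0, [0, 0, 0], 0],
  [0, [0, 0, 0], 0],
  [0, [0, 0, 0], 0],
])

```text
time_s: 26.88
tcp_pos: [0.5287, 0.3114, 0.2471]
eef_rot: [-180.0, 0.0, 73.0]
contact_force: [-0.2, -0.6, 0.4]
gripper_width: 0.0873
```

```bash
python3 - <<'E'
from plan import *
st=get_state(); print(st["time_s"],st["tcp_pos"],st["eef_rot"],st["qd"].round(1))
d=viewer.capture("wrist");a=d["frame"]; W=wristcam(d,st); np.savez("pics/W14.npz",**W)
cv2.imwrite("pics/w14.png",cv2.resize(a[60:290,200:440],None,fx=2.5,fy=2.5,interpolation=cv2.INTER_CUBIC))
E
```

```text
26.875 [0.52866366 0.31135197 0.24707994] [-1.79994604e+02  6.15486368e-03  7.29855167e+01] [-0.1 -0.2  0.2 -0.   0.1  0. ]
```

View pics/w14.png

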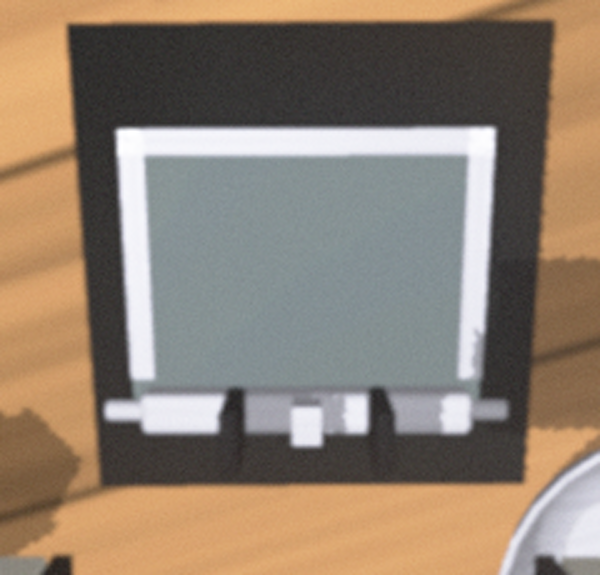

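```bash
python3 - <<'E'
from plan import *
W=dict(np.load("pics/W14.npz"))
P=np.array([(-62.5,-78,8),(-62.5,78,8),(55,-88,19),(55,88,19)])/1000
o=np.array([(117,129),(495,128),(105,411),(508,409)])/2.5+[200,60]
s=least_squares(lambda q:(proj(W,pose(q,P))-o).ravel(),[.49,.32,-.3]); q=s.x
print(q,np.degrees(q[2]),s.fun.round(1))
h=pose(q,np.array([[.055,0,0]]))[0]; print("hinge",h)
print((proj(W,pose(q,np.array([(42,-34,75),(42,-26,75),(42,26,75),(42,34,75)])/1000))-[200,60])*2.5)
yaw=90+np.degrees(q[2])
plan([(h[0],h[1],0.15,yaw,4),(h[0],h[1],.15,yaw,2),(h[0],h[1],.0385,yaw,6),(h[0],h[1],.0385,yaw,2)])
E
```

```text
[ 0.49368393  0.32593844 -0.29419094] -16.855899100491452 [ 0.7  0.2 -0.8  0.1  1.  -0.4 -0.9 -0.1]
hinge [0.54632097 0.30999033 0.        ]
[[217.33106306 411.59439905]
 [238.48346399 411.52312192]
 [375.98813566 411.05977316]
 [397.14486472 410.98848144]]
[[0, [0.02, 0.09, 0.49], -0.01], [0, [0.02, 0.08, 0.49], -0.01], [0, [0.02, 0.09, 0.48], 0.0], [0, [0.02, 0.08, 0.49], -0.01], [0, [0.0, 0.0, 0.0], 0.0], [0, [0.0, 0.0, 0.0], 0.0], [0, [0.0, 0.0, 0.37], 0.0], [0, [0.0, 0.0, 0.37], 0.0], [0, [0.0, 0.0, 0.37], 0.0], [0, [0.0, 0.0, 0.37], 0.0], [0, [0.0, 0.0, 0.37], 0.0], [0, [0.0, 0.0, 0.38], 0.0]]
[[0, [0.0, 0.0, 0.0], 0.0], [0, [0.0, 0.0, 0.0], 0.0]]
end [0.5462 0.3103 0.0383] 73.16
```

>>> apply_moves([
  [0, [0.02, 0.09, 0.49], -0.01],
  [0, [0.02, 0.08, 0.49], -0.01],
  [0, [0.02, 0.09, 0.48], 0.0],
  [0, [0.02, 0.08, 0.49], -0.01],
  [0, [0.0, 0.0, 0.0], 0.0],
  [0, [0.0, 0.0, 0.37], 0.0],
  [0, [0.0, 0.0, 0.37], 0.0],
  [0, [0.0, 0.0, 0.37], 0.0],
  [0, [0.0, 0.0, 0.37], 0.0],
  [0, [0.0, 0.0, 0.37], 0.0],
  [0, [0.0, 0.0, 0.37], 0.0],
  [0, [0.0, 0.0, 0.0], 0.0],
])

```text
time_s: 28.42
tcp_pos: [0.546, 0.3107, 0.0387]
eef_rot: [-180.0, 0.0, 73.2]
contact_force: [-0.2, 0.7, 0.9]
gripper_width: 0.0877
```

```bash
python3 - <<'E'
from plan import *
st=get_state(); print(st["time_s"],st["tcp_pos"],st["eef_rot"],st["contact_force"])
d=viewer.capture("wrist");a=d["frame"]
cv2.imwrite("pics/w15.png",a)
E
```

```text
28.425 [0.54603359 0.31065196 0.03871497] [-1.79978784e+02  4.94376438e-02  7.31820813e+01] [-0.20992194  0.65628412  0.88177897]
```

View pics/w15.png

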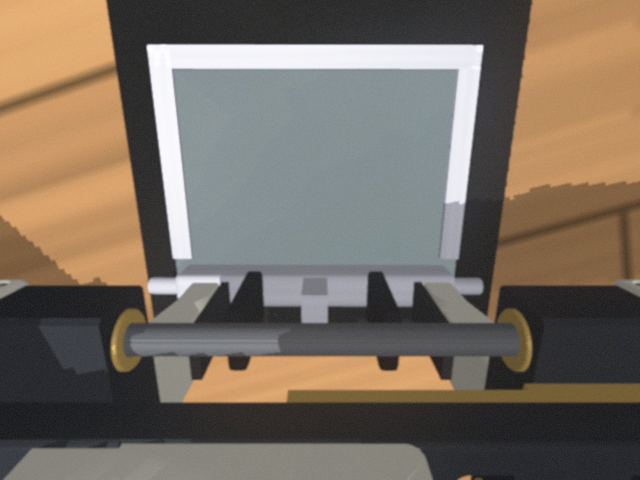

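>>> apply_moves([
  [255, [0, 0, 0], 0],
  [255, [0, 0, 0], 0],
  [255, [0, 0, 0], 0],
  [255, [0, 0, 0], 0],
  [255, [0, 0, 0], 0],
  [255, [0, 0, 0], 0],
  [255, [0, -0.06, -0.12], 0],
  [255, [0, -0.06, -0.12], 0],
  [255, [0, -0.07, -0.11], 0],
  [255, [0, 0, 0], 0],
], squeeze=7)

```text
time_s: 29.72
tcp_pos: [0.5371, 0.3142, 0.0567]
eef_rot: [180.0, -0.1, 73.2]
contact_force: [0.0, 0.4, -3.5]
gripper_width: 0.0438
```

```bash
python3 - <<'E'
from plan import *
st=get_state(); print(st["time_s"],st["tcp_pos"],st["eef_rot"],st["contact_force"])
d=viewer.capture("wrist");a=d["frame"]
cv2.imwrite("pics/w16.png",a)
E
```

```text
29.725 [0.53707801 0.31423238 0.05665371] [ 1.79976982e+02 -5.39472275e-02  7.32190978e+01] [ 0.02231028  0.38729442 -3.47469966]
```

View pics/w16.png

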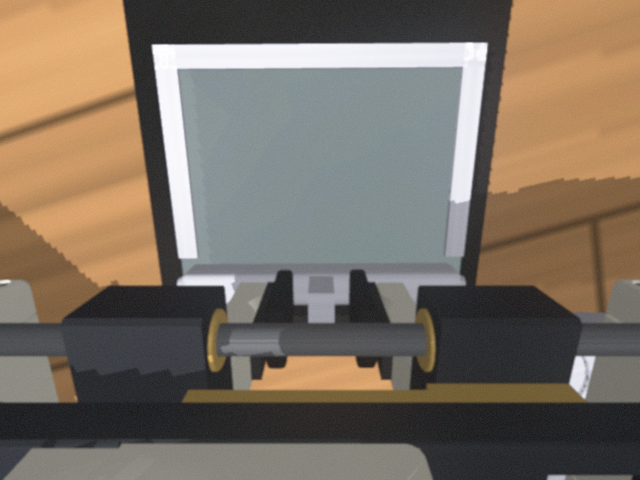

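>>> apply_moves([
  [255, [0, 0, 0], 0],
  [255, [0, 0, 0], 0],
  [255, [0, 0, 0], 0],
], squeeze=3)

```text
time_s: 30.15
tcp_pos: [0.5371, 0.3137, 0.0559]
eef_rot: [-180.0, 0.0, 73.2]
contact_force: [-0.9, -0.8, -2.8]
gripper_width: 0.0679
```

```bash
python3 - <<'E'
from plan import *
st=get_state(); print(st["time_s"],st["tcp_pos"],st["eef_rot"],st["contact_force"],st["gripper_width"])
d=viewer.capture("wrist");a=d["frame"]
cv2.imwrite("pics/w17.png",a)
E
```

```text
30.15 [0.53711011 0.31368411 0.05588512] [-1.79990525e+02  1.20355001e-02  7.31847784e+01] [-0.93471217 -0.75289735 -2.81187656] 0.06787483293879493
```

View pics/w17.png

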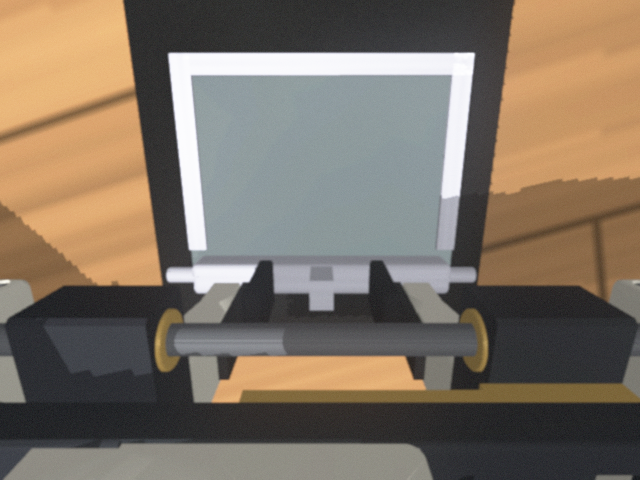

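>>> apply_moves([
  [40, [0, 0, 0], 0],
  [0, [0, 0, 0], 0],
  [0, [0, 0, 0], 0],
  [0, [0, 0, 0], 0],
])

```text
time_s: 30.7
tcp_pos: [0.5372, 0.3138, 0.0562]
eef_rot: [180.0, -0.0, 73.2]
contact_force: [0.3, -0.4, 0.5]
gripper_width: 0.0871
```

```bash
python3 - <<'E'
from plan import *
st=get_state(); print(st["time_s"],st["tcp_pos"],st["eef_rot"],st["contact_force"],st["gripper_width"])
d=viewer.capture("wrist");a=d["frame"]
cv2.imwrite("pics/w18.png",a)
W=wristcam(d,st)
q=[0.49368,0.32594,-.29419]
print(proj(W,pose(q,np.array([(-62.5,-78,8),(-62.5,78,8),(55,-88,19),(55,88,19)])/1000)))
E
```

```text
30.7 [0.53718867 0.31380544 0.05619425] [ 1.79992810e+02 -1.06998868e-02  7.31943886e+01] [ 0.29667504 -0.35705868  0.50365241] 0.08709933943816274
[[167.17601399  74.5705786 ]
 [463.47568012  74.69133773]
 [166.74923379 288.73632256]
 [465.02051248 288.7274965 ]]
```

View pics/w18.png

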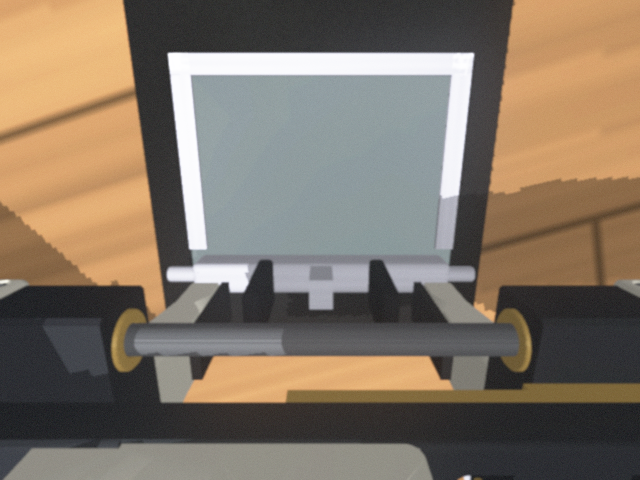

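>>> apply_moves([
  [0, [0, 0, -0.16], 0],
  [0, [0, 0, 0], 0],
  [255, [0, 0, 0], 0],
  [255, [0, 0, 0], 0],
  [255, [0, 0, 0], 0],
  [255, [0, 0, 0], 0],
  [255, [0, 0, 0], 0],
  [255, [0, -0.07, -0.1], 0],
  [255, [0, -0.07, -0.1], 0],
  [255, [0, -0.07, -0.1], 0],
  [255, [0, -0.06, -0.1], 0],
  [255, [0, 0, 0], 0],
], squeeze=6)

```text
time_s: 32.25
tcp_pos: [0.5242, 0.318, 0.0847]
eef_rot: [180.0, -0.1, 73.2]
contact_force: [0.5, 0.0, -2.9]
gripper_width: 0.0438
```

```bash
python3 - <<'E'
from plan import *
st=get_state(); print(st["time_s"],st["tcp_pos"],st["eef_rot"],st["contact_force"],st["gripper_width"])
d=viewer.capture("wrist");a=d["frame"]; b=viewer.capture("side")["frame"]
cv2.imwrite("pics/w19.png",np.hstack([a[:,80:560],cv2.resize(b[240:390,270:470],(320,480))]))
E
```

```text
32.25 [0.52422596 0.31803355 0.08474103] [ 1.79972922e+02 -5.74170922e-02  7.32127234e+01] [ 0.54053925  0.00711046 -2.85053568] 0.04377316233340045
```

View pics/w19.png

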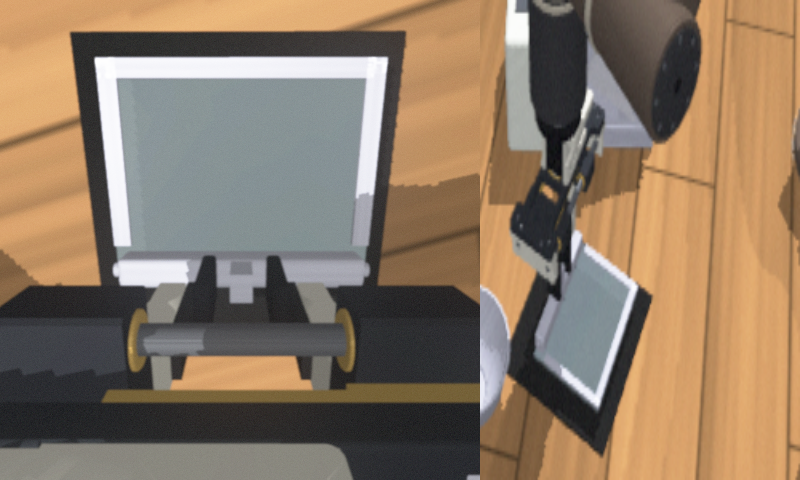

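>>> apply_moves([
  [255, [0, 0, 0], 0],
  [255, [0, 0, 0], 0],
  [255, [0, 0, 0], 0],
  [255, [0, 0, -0.3], 0],
  [255, [0, 0, 0], 0],
], squeeze=4.2)

```text
time_s: 32.98
tcp_pos: [0.5252, 0.3185, 0.101]
eef_rot: [179.9, -0.2, 73.2]
contact_force: [-0.2, -0.0, -2.7]
gripper_width: 0.0582
```

```bash
python3 - <<'E'
from plan import *
st=get_state(); print(st["time_s"],st["tcp_pos"],st["eef_rot"],st["contact_force"],st["gripper_width"])
d=viewer.capture("wrist");a=d["frame"]; b=viewer.capture("side")["frame"]
cv2.imwrite("pics/w20.png",np.hstack([a[:,80:560],cv2.resize(b[240:390,270:470],(320,480))]))
E
```

```text
32.975 [0.52515906 0.31849675 0.10097312] [ 1.79903480e+02 -1.51391185e-01  7.32123297e+01] [-0.17941168 -0.01080462 -2.68978473] 0.058152931922076316
```

View pics/w20.png

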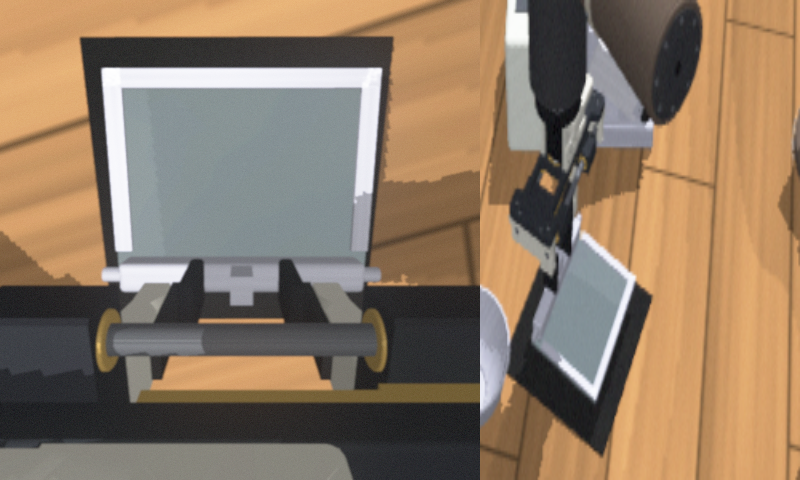

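>>> apply_moves([
  [255, [0, 0, 0], 0],
  [255, [0, 0, 0], 0],
  [255, [0, 0, 0], 0],
], squeeze=3.6)

```text
time_s: 33.45
tcp_pos: [0.5241, 0.3176, 0.0989]
eef_rot: [-180.0, 0.0, 73.2]
contact_force: [1.7, 0.6, -3.4]
gripper_width: 0.063
```

```bash
python3 - <<'E'
from plan import *
st=get_state(); print(st["time_s"],st["tcp_pos"],st["eef_rot"],st["contact_force"],st["gripper_width"])
d=viewer.capture("wrist");a=d["frame"]; b=viewer.capture("side")["frame"]
cv2.imwrite("pics/w21.png",np.hstack([a[:,80:560],cv2.resize(b[240:390,270:470],(320,480))]))
E
```

```text
33.45 [0.5241367  0.3176029  0.09886076] [-1.79990741e+02  1.65109051e-02  7.31928266e+01] [ 1.68028437  0.61540476 -3.37300309] 0.06298126784055155
```

View pics/w21.png

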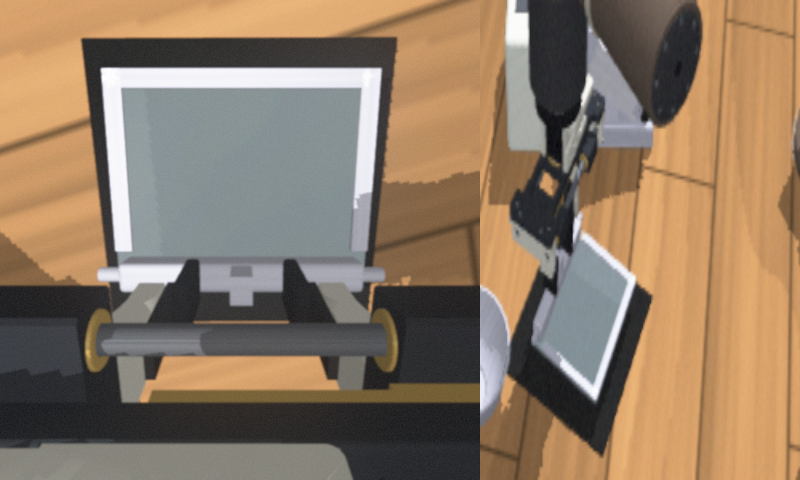

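```bash
python3 - <<'E'
from plan import *
b=cv2.imread("pics/side0.png")
q=[.5051,.0037,np.radians(10.62)]
img=cv2.resize(b[190:300,270:400],None,fx=6,fy=6,interpolation=cv2.INTER_CUBIC)
for h in (0,.02):
    for x in (-.09,-.05,0,.05,.1):
        p=(proj(D,pose(q,np.array([[x,.095,h]])))[0]-[270,190])*6
        cv2.circle(img,tuple(int(v) for v in p),3,(0,0,255),-1)
cv2.imwrite("pics/dcut2.png",img)
# jar
s=back(S,[(423,300)],0.0); print("jar base front?",s, back(S,[(423,265)],.11), back(D,[(254,280)],.11))
E
```

```text
jar base front? [[0.76105822 0.21940104 0.        ]] [[0.73435014 0.22357152 0.11      ]] [[0.74490132 0.23209064 0.11      ]]
```

View pics/dcut2.png

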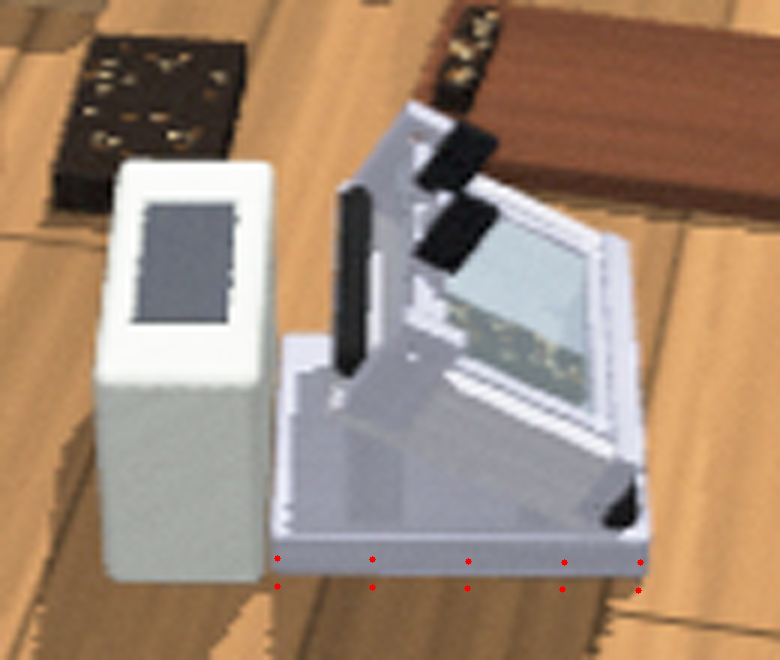

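```bash
cat > fit.py <<'E'
from h import *
d=viewer.capture("wrist"); m=np.linalg.inv(d["mount"]); C=dict(K=d["K"],R=m[:3,:3],t=m[:3,3])
def gpts(P,v):
    # v: theta, gx, gz (guard coords of TCP-origin point, mm), y0 lateral, yaw small
    t,gx,gz,y0,ps=v; P=np.array(P,float)
    x=P[:,0]-gx; y=P[:,1]; z=P[:,2]-gz
    fx=x*np.cos(t)-z*np.sin(t); fz=x*np.sin(t)+z*np.cos(t)
    X=y*np.cos(ps)-fx*np.sin(ps)*1+y0; Y=fx*np.cos(ps)+y*np.sin(ps)
    return np.c_[X,Y,-fz]/1000
def fitg(P,o,x0=(.1,55,35,0,0)):
    s=least_squares(lambda v:(proj(C,gpts(P,v))-o).ravel(),x0,x_scale=[.1,10,10,5,.05])
    print("theta %.1f gx %.1f gz %.1f y0 %.1f psi %.2f"%(np.degrees(s.x[0]),*s.x[1:4],np.degrees(s.x[4])),"res",s.fun.round(1)); return s.x
E
python3 - <<'E'
from fit import *
# calibration check: w18 flat on mat (tool z .0562 => gz=52.2), pins out
P=[(-62.5,-78,4),(-62.5,78,4),(55,-88,15),(55,88,15)]
fitg(P,np.array([(169,53),(473,53),(168,274),(475,274)],float))
P=[(-62.5,-78,4),(-62.5,78,4),(55,-85.5,15),(55,85.5,15)]
fitg(P,np.array([(182,68),(462,68),(178,274),(465,275)],float))
E
python3 -c "
import cv2
a=cv2.imread('pics/w20.png')
"
```

```text
theta 0.6 gx 55.8 gz 49.3 y0 2.2 psi -0.01 res [ 0.4 -0.2 -0.1 -0.5  0.1  0.5 -0.4  0.2]
theta 4.5 gx 55.3 gz 56.9 y0 2.3 psi 0.14 res [ 0.4 -0.7 -0.5 -0.1  0.3  0.8 -0.2  0.2]
```

```bash
python3 - <<'E'
from plan import *
plan([(0.49,0.29,0.14,100,5),(0.4623,0.2317,0.14,190.6,16),(0.4623,0.2317,0.08,190.6,3),(0.4623,0.2317,0.08,190.6,2)],grip=255)
E
```

```text
[[255, [-0.15, -0.1, -0.16], -0.89], [255, [-0.13, -0.11, -0.17], -0.89], [255, [-0.12, -0.12, -0.16], -0.9], [255, [-0.11, -0.14, -0.17], -0.89], [255, [-0.11, -0.15, -0.16], -0.9], [255, [-0.07, -0.05, 0.0], -0.94], [255, [-0.06, -0.05, 0.0], -0.94], [255, [-0.05, -0.06, 0.0], -0.94], [255, [-0.05, -0.06, 0.0], -0.94], [255, [-0.04, -0.07, 0.0], -0.94], [255, [-0.04, -0.07, 0.0], -0.95], [255, [-0.03, -0.08, 0.0], -0.94]]
[[255, [-0.02, -0.08, 0.0], -0.95], [255, [-0.01, -0.08, 0.0], -0.94], [255, [-0.01, -0.08, 0.0], -0.95], [255, [0.0, -0.08, 0.0], -0.94], [255, [0.01, -0.08, 0.0], -0.95], [255, [0.02, -0.08, 0.0], -0.94], [255, [0.03, -0.07, 0.0], -0.95], [255, [0.03, -0.07, 0.0], -0.94], [255, [0.04, -0.07, 0.0], -0.95], [255, [0.0, 0.0, 0.4], 0.0], [255, [0.0, 0.0, 0.4], 0.0], [255, [0.0, 0.0, 0.4], 0.0]]
[[255, [0.0, 0.0, 0.0], 0.0], [255, [0.0, 0.0, 0.0], 0.0]]
end [0.4623 0.2317 0.08  ] 190.62
```

>>> apply_moves([
  [255, [0, 0, 0], 0],
  [255, [0, 0, 0], 0],
  [255, [-0.15, -0.1, -0.16], -0.89],
  [255, [-0.13, -0.11, -0.17], -0.89],
  [255, [-0.12, -0.12, -0.16], -0.9],
  [255, [-0.11, -0.14, -0.17], -0.89],
  [255, [-0.11, -0.15, -0.16], -0.9],
  [255, [-0.07, -0.05, 0.0], -0.94],
  [255, [-0.06, -0.05, 0.0], -0.94],
  [255, [-0.05, -0.06, 0.0], -0.94],
  [255, [-0.05, -0.06, 0.0], -0.94],
  [255, [-0.04, -0.07, 0.0], -0.94],
], squeeze=25)

```text
time_s: 35.1
tcp_pos: [0.4811, 0.2717, 0.1402]
eef_rot: [180.0, -0.0, 128.4]
contact_force: [0.0, -0.0, -1.9]
gripper_width: 0.0423
```

>>> apply_moves([
  [255, [-0.04, -0.07, 0.0], -0.95],
  [255, [-0.03, -0.08, 0.0], -0.94],
  [255, [-0.02, -0.08, 0.0], -0.95],
  [255, [-0.01, -0.08, 0.0], -0.94],
  [255, [-0.01, -0.08, 0.0], -0.95],
  [255, [0.0, -0.08, 0.0], -0.94],
  [255, [0.01, -0.08, 0.0], -0.95],
  [255, [0.02, -0.08, 0.0], -0.94],
  [255, [0.03, -0.07, 0.0], -0.95],
  [255, [0.03, -0.07, 0.0], -0.94],
  [255, [0.04, -0.07, 0.0], -0.95],
  [255, [0.0, 0.0, 0.4], 0.0],
])

```text
time_s: 36.6
tcp_pos: [0.4632, 0.2324, 0.1214]
eef_rot: [179.9, 0.2, -169.3]
contact_force: [0.0, 0.6, -3.5]
gripper_width: 0.0424
```

>>> apply_moves([
  [255, [0.0, 0.0, 0.4], 0.0],
  [255, [0.0, 0.0, 0.4], 0.0],
  [255, [0, 0, 0], 0],
  [255, [0, 0, 0], 0],
])

```text
time_s: 37.1
tcp_pos: [0.4628, 0.2321, 0.0808]
eef_rot: [180.0, 0.0, -169.4]
contact_force: [-0.2, 0.0, -2.4]
gripper_width: 0.0423
```

```bash
python3 - <<'E'
from plan import *
st=get_state(); print(st["time_s"],st["tcp_pos"],st["eef_rot"],st["contact_force"],st["gripper_width"],st["joints"])
d=viewer.capture("wrist");a=d["frame"]; b=viewer.capture("side")["frame"]
cv2.imwrite("pics/w22.png",np.hstack([a[:,80:560],cv2.resize(b[200:350,270:410],(320,480))]))
E
```

```text
37.1 [0.46278284 0.23209713 0.08081385] [ 1.79984471e+02  4.82295653e-02 -1.69367669e+02] [-0.17361642  0.02453799 -2.38052889] 0.0423284819354911 [ 4.83929803e+01  1.42431205e+01 -2.99404117e+01  2.40842792e-02
 -4.57688318e+01 -3.77774354e+01]
```

View pics/w22.png

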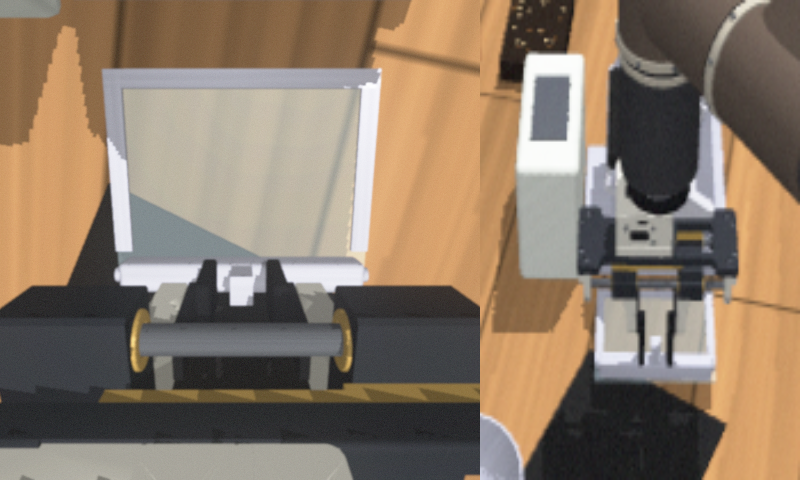

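>>> apply_moves([
  [255, [0, -0.25, 0], 0],
  [255, [0, -0.25, 0], 0],
  [255, [0, 0, 0], 0],
])

```text
time_s: 37.58
tcp_pos: [0.467, 0.2059, 0.0802]
eef_rot: [180.0, -0.0, -169.5]
contact_force: [0.4, 0.9, -2.9]
gripper_width: 0.0424
```

>>> apply_moves([
  [255, [0, 0, 0], 0],
  [255, [0, 0, 0], 0],
  [255, [0, -0.1, 0], 0],
  [255, [0, -0.1, -0.02], 0],
  [255, [0, -0.1, -0.1], 0],
  [255, [0, -0.1, -0.1], 0],
  [255, [0, 0, 0], 0],
], squeeze=8)

```text
time_s: 38.45
tcp_pos: [0.4711, 0.1875, 0.0918]
eef_rot: [180.0, 0.1, -169.4]
contact_force: [-0.6, 0.7, -1.5]
gripper_width: 0.0436
```

```bash
python3 - <<'E'
from plan import *
st=get_state(); print(st["time_s"],st["tcp_pos"],st["eef_rot"],st["contact_force"],st["gripper_width"])
d=viewer.capture("wrist");a=d["frame"]; b=viewer.capture("side")["frame"]
cv2.imwrite("pics/w23.png",np.hstack([a[:,80:560],cv2.resize(b[200:350,270:410],(320,480))]))
E
```

```text
38.45 [0.47111284 0.18752757 0.09183417] [ 1.79956354e+02  7.82992908e-02 -1.69406329e+02] [-0.60356519  0.68468796 -1.5045303 ] 0.043607301573970754
```

View pics/w23.png

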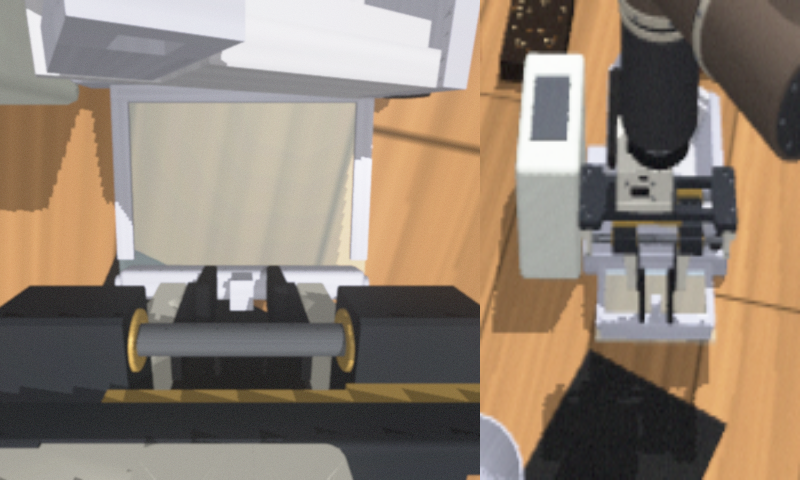

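>>> apply_moves([
  [255, [0, -0.11, -0.11], 0],
  [255, [0, -0.11, -0.11], 0],
  [255, [0, -0.12, -0.1], 0],
  [255, [0, -0.12, -0.1], 0],
  [255, [0, -0.12, -0.09], 0],
  [255, [0, 0, 0], 0],
])

```text
time_s: 39.3
tcp_pos: [0.4759, 0.1583, 0.1168]
eef_rot: [-180.0, -0.0, -169.4]
contact_force: [-0.1, 0.7, -2.7]
gripper_width: 0.0433
```

```bash
python3 - <<'E'
from plan import *
st=get_state(); print(st["time_s"],st["tcp_pos"],st["eef_rot"],st["contact_force"],st["gripper_width"])
d=viewer.capture("wrist");a=d["frame"]; b=viewer.capture("side")["frame"]
cv2.imwrite("pics/w24.png",np.hstack([a[:,80:560],cv2.resize(b[200:350,270:410],(320,480))]))
E
```

```text
39.3 [0.47594119 0.15834326 0.11679209] [-1.79994291e+02 -2.69677798e-03 -1.69427311e+02] [-0.06817106  0.65903927 -2.71003109] 0.04331930148793956
```

View pics/w24.png

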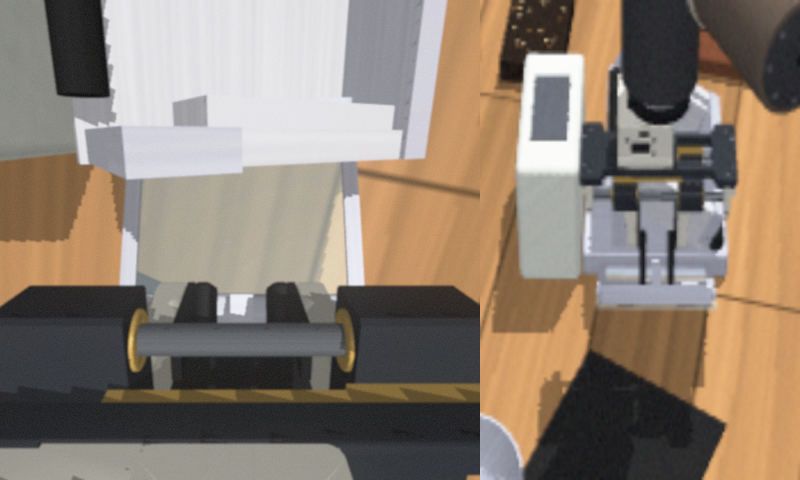

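>>> apply_moves([
  [255, [0, 0, 0], 0],
  [255, [0, 0, 0], 0],
  [255, [0, 0.4, -0.05], 0],
  [255, [0, 0.6, -0.2], 0],
  [255, [0, 0.6, -0.4], 0],
  [255, [0, 0, 0], 0],
], squeeze=40)

```text
time_s: 40.15
tcp_pos: [0.4618, 0.2409, 0.1507]
eef_rot: [179.9, 0.2, -169.2]
contact_force: [0.0, 1.6, -3.3]
gripper_width: 0.0414
```

```bash
python3 - <<'E'
from plan import *
st=get_state(); print(st["time_s"],st["tcp_pos"],st["eef_rot"],st["contact_force"],st["gripper_width"])
d=viewer.capture("wrist");a=d["frame"]; b=viewer.capture("side")["frame"]
cv2.imwrite("pics/w25.png",a)
E
```

```text
40.15 [0.46180088 0.24086998 0.15066617] [ 1.79893883e+02  1.75849108e-01 -1.69230159e+02] [ 0.032333    1.63262791 -3.27523836] 0.041367510981313985
```

View pics/w25.png

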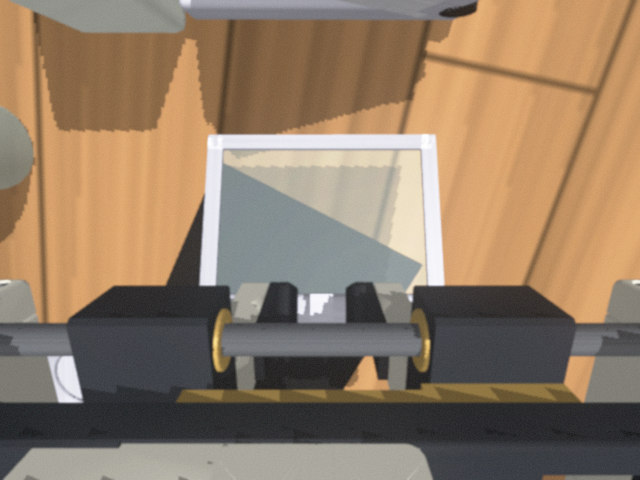

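```bash
python3 - <<'E'
from fit import *
P=np.array([(-62.5,-78,4),(-62.5,78,4)])
def run(o,pz,gzc,bias):
    # pivot at tool z=-pz(above tcp), guard (55.5,gzc)
    def v5(a):
        t=a[0]; # TCP guard coords: pivot - R^-1*(0,pz)
        return (t,55.5-pz*np.sin(t),gzc-bias-pz*np.cos(t),a[1],a[2])
    s=least_squares(lambda a:(proj(C,gpts(P,v5(a)))-o).ravel(),[.5,0,0],x_scale=[.1,5,.05]); print(np.degrees(s.x[0]),s.x[1],np.degrees(s.x[2]),s.fun.round(1))
    return s.x
for b in (0,3):
    print("bias",b); run(np.array([(197,125),(438,125)],float),18.8,52,b)
    run(np.array([(208,136),(436,136)],float),5.5,65.5,b); run(np.array([(208,136),(436,136)],float),5.5,63,b)
E
```

```text
bias 0
29.18223330398926 -2.4655785652437276 0.032512735078754885 [-2.7  0.9  2.7  0.9]
28.705925218820585 0.42978541435981477 0.03361232146052035 [ 3.  -0.8 -3.  -0.8]
29.386312087779984 0.42726944914358583 0.0337425092205356 [ 2.4 -0.7 -2.4 -0.7]
bias 3
30.140131330542584 -2.452049535591958 0.031639129340791126 [-3.4  1.2  3.4  1.1]
29.5249665421541 0.42677494234329383 0.03376823134718331 [ 2.3 -0.7 -2.3 -0.7]
30.231323900262446 0.42436350616460844 0.033889581347382805 [ 1.8 -0.5 -1.8 -0.5]
```

```bash
python3 - <<'E'
import cv2
a=cv2.imread("pics/w25.png")
cv2.imwrite("pics/w25c.png",cv2.resize(a[125:300,190:455],None,fx=3,fy=3,interpolation=cv2.INTER_CUBIC))
E
```

```text
(no output)
```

View pics/w25c.png

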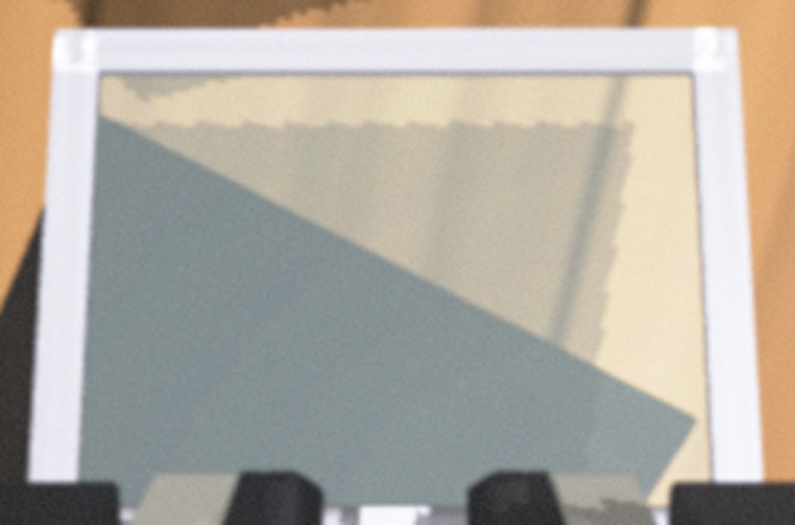

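```bash
cat >> fit.py <<'E'
def fitedge(front,edgeL,edgeR,x0=(.5,52,55,0,0,40,40),inner=None):
    o=np.array(list(front)+[edgeL,edgeR]+(inner or []),float)
    def f(v):
        P=[(-62.5,-78,4),(-62.5,78,4),(v[5],-78,4),(v[6],78,4)]
        return (proj(C,gpts(P,v[:5]))-o).ravel()
    s=least_squares(f,x0,x_scale=[.1,10,10,5,.05,10,10]); v=s.x
    print("theta %.1f TCPgx %.1f TCPgz %.1f y0 %.1f psi %.2f"%(np.degrees(v[0]),*v[1:4],np.degrees(v[4])),v[5:],s.fun.round(1)); return v
E
python3 - <<'E'
from fit import *
fitedge([(207.7,135),(436,135)],(199.3,283.3),(444.7,283.3))
fitedge([(208.2,135),(435.5,135)],(199.3,283.3),(444.7,283.3))
fitedge([(207.7,135),(436,135)],(200,283.3),(444,283.3))
E
```

```text
theta 26.2 TCPgx 47.2 TCPgz 59.1 y0 0.4 psi 0.01 [38.27211748 38.26897786] [ 0.   0.1  0.  -0.1 -0.  -0.  -0.   0. ]
theta 26.8 TCPgx 48.3 TCPgz 59.0 y0 0.4 psi 0.01 [38.77410634 38.7704132 ] [ 0.   0.1  0.  -0.1 -0.  -0.  -0.   0. ]
theta 25.5 TCPgx 46.5 TCPgz 60.5 y0 0.4 psi 0.01 [38.2106393  38.20863008] [ 0.   0.1  0.  -0.1 -0.  -0.  -0.   0. ]
```

```bash
python3 - <<'E'
from plan import *
plan([(0.45,0.24,0.31,160,6),(0.4707,-0.0027,0.32,100.6,11),(0.4707,-0.0027,0.252,100.6,4),(0.4707,-0.0027,0.252,100.6,2)],grip=255,start=(*get_state()["tcp_pos"],190.75))
E
```

```text
[[255, [0.03, 0.02, -0.54], 0.85], [255, [0.03, 0.01, -0.54], 0.86], [255, [0.04, 0.01, -0.54], 0.85], [255, [0.04, 0.01, -0.54], 0.86], [255, [0.04, 0.0, -0.54], 0.85], [255, [0.03, 0.0, -0.53], 0.86], [255, [-0.19, -0.4, -0.02], 0.9], [255, [-0.22, -0.38, -0.02], 0.9], [255, [-0.26, -0.36, -0.02], 0.9], [255, [-0.29, -0.33, -0.02], 0.9], [255, [-0.32, -0.31, -0.02], 0.9], [255, [-0.35, -0.27, -0.02], 0.9]]
[[255, [-0.37, -0.24, -0.02], 0.9], [255, [-0.4, -0.2, -0.02], 0.9], [255, [-0.41, -0.17, -0.01], 0.9], [255, [-0.43, -0.13, -0.02], 0.9], [255, [-0.43, -0.09, -0.01], 0.89], [255, [0.0, 0.0, 0.34], 0.0], [255, [0.0, 0.0, 0.34], 0.0], [255, [0.0, 0.0, 0.34], 0.0], [255, [0.0, 0.0, 0.34], 0.0], [255, [0.0, 0.0, 0.0], 0.0], [255, [0.0, 0.0, 0.0], 0.0]]
end [ 0.4705 -0.0027  0.2519] 100.63
```

>>> apply_moves([
  [255, [0.03, 0.02, -0.54], 0.85],
  [255, [0.03, 0.01, -0.54], 0.86],
  [255, [0.04, 0.01, -0.54], 0.85],
  [255, [0.04, 0.01, -0.54], 0.86],
  [255, [0.04, 0.0, -0.54], 0.85],
  [255, [0.03, 0.0, -0.53], 0.86],
  [255, [-0.19, -0.4, -0.02], 0.9],
  [255, [-0.22, -0.38, -0.02], 0.9],
  [255, [-0.26, -0.36, -0.02], 0.9],
  [255, [-0.29, -0.33, -0.02], 0.9],
  [255, [-0.32, -0.31, -0.02], 0.9],
  [255, [-0.35, -0.27, -0.02], 0.9],
])

```text
time_s: 41.85
tcp_pos: [0.4614, 0.107, 0.3159]
eef_rot: [-179.9, -0.0, 127.2]
contact_force: [-0.4, -0.0, -2.5]
gripper_width: 0.0415
```

>>> apply_moves([
  [255, [-0.37, -0.24, -0.02], 0.9],
  [255, [-0.4, -0.2, -0.02], 0.9],
  [255, [-0.41, -0.17, -0.01], 0.9],
  [255, [-0.43, -0.13, -0.02], 0.9],
  [255, [-0.43, -0.09, -0.01], 0.89],
  [255, [0.0, 0.0, 0.34], 0.0],
  [255, [0.0, 0.0, 0.34], 0.0],
  [255, [0.0, 0.0, 0.34], 0.0],
  [255, [0.0, 0.0, 0.34], 0.0],
  [255, [0.0, 0.0, 0.0], 0.0],
  [255, [0.0, 0.0, 0.0], 0.0],
])

```text
time_s: 43.22
tcp_pos: [0.4706, -0.0026, 0.253]
eef_rot: [180.0, 0.0, 100.5]
contact_force: [0.3, -0.3, -2.1]
gripper_width: 0.0412
```

```bash
python3 - <<'E'
from plan import *
st=get_state(); print(st["time_s"],st["tcp_pos"],st["eef_rot"],st["contact_force"],st["gripper_width"])
d=viewer.capture("wrist");a=d["frame"]; b=viewer.capture("side")["frame"]; s=viewer.capture("scene")["frame"]
cv2.imwrite("pics/w26.png",a); cv2.imwrite("pics/d26.png",b); cv2.imwrite("pics/s26.png",s)
cv2.imwrite("pics/m26.png",np.hstack([a[:,80:560],np.vstack([cv2.resize(b[150:300,270:470],(320,240)),cv2.resize(s[160:310,230:430],(320,240))])]))
E
```

```text
43.225 [ 0.47062555 -0.00259776  0.25301348] [1.79987832e+02 1.51585573e-02 1.00470476e+02] [ 0.2586295  -0.28294564 -2.14392253] 0.04122692402452357
```

View pics/m26.png

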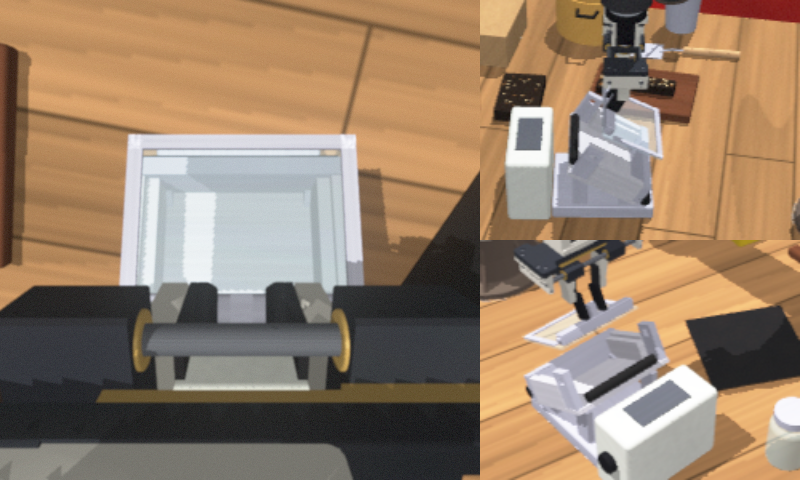

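```bash
python3 - <<'E'
import cv2,numpy as np
b=cv2.imread("pics/d26.png");s=cv2.imread("pics/s26.png")
cv2.imwrite("pics/m26b.png",np.vstack([cv2.resize(b[200:256,320:396],(760,560),interpolation=cv2.INTER_CUBIC)]))
cv2.imwrite("pics/m26c.png",np.vstack([cv2.resize(s[160:235,250:350],(800,600),interpolation=cv2.INTER_CUBIC)]))
E
```

```text
(no output)
```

View pics/m26b.png

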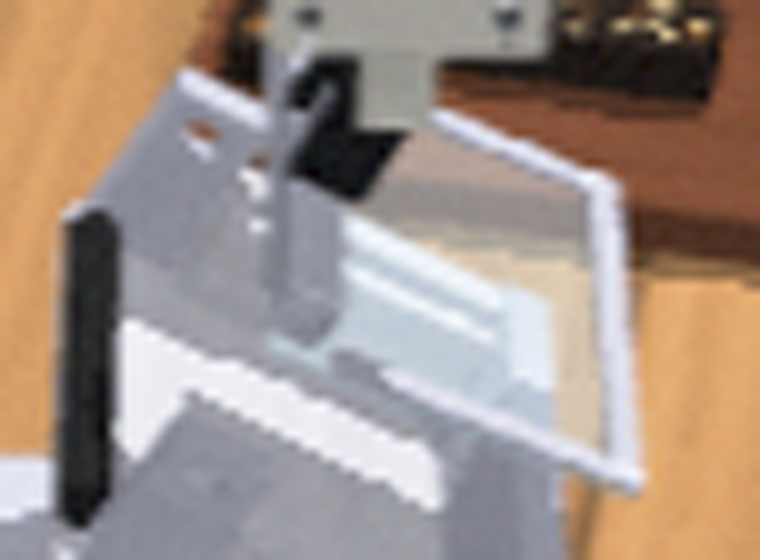

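View pics/m26c.png

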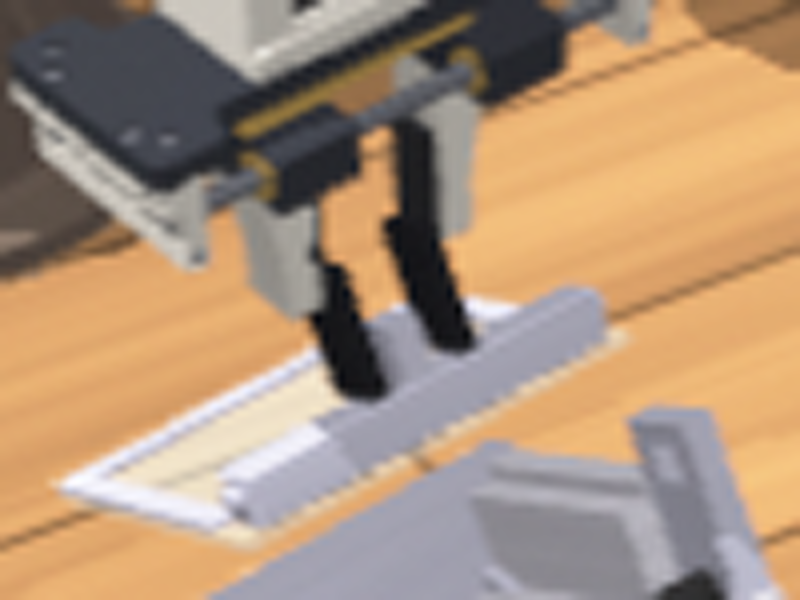

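```bash
cat > fit3.py <<'E'
from h import *
def gw(P,v):  # v: theta,cx,cy,h (cutter frame, of guard origin, mm), dyaw -> world
    t,cx,cy,h,dy=v; P=np.array(P,float)
    x=P[:,0]*np.cos(t)-P[:,2]*np.sin(t); z=P[:,0]*np.sin(t)+P[:,2]*np.cos(t)
    c,s=np.cos(dy),np.sin(dy)
    X=np.c_[cx+c*x-s*P[:,1],cy+s*x+c*P[:,1],h+z]/1000
    return pose(Q,X)
Q=[.5051,.0037,np.radians(10.62)]
def fit3(obs,x0=(.5,-30,0,160,0)):
    f=lambda v:np.concatenate([(proj(c,gw([p],v))[0]-o) for c,p,o in obs]+[[v[4]*200]])
    s=least_squares(f,x0,x_scale=[.1,10,10,10,.05],loss='soft_l1'); v=s.x
    print("theta %.1f cx %.1f cy %.1f h %.1f dyaw %.2f"%(np.degrees(v[0]),*v[1:4],np.degrees(v[4])),s.fun.round(1))
    hx=gw([(55,0,15)],v)[0]; t=v[0]
    a=v[1]+55*np.cos(t)-15*np.sin(t); b=v[3]+55*np.sin(t)+15*np.cos(t)-90
    print("hinge in bed: x %.1f y %.1f z %.1f (goal 55,0,51)"%(a*c30+b*s30,v[2],-a*s30+b*c30))
    return v
E
python3 - <<'E'
from fit3 import *
st=get_state(); d=viewer.capture("wrist"); W=wristcam(d,st)
obs=[(S,(-62.5,-78,4),(257.25,220.9)),(S,(62.5,78,2),(328.5,201.9)),(S,(62.5,-78,0),(282.25,228.1)),
(D,(-62.5,78,2),(384,248)),(D,(-62.5,-78,4),(381.5,218)),(D,(62.5,78,2),(347,234.5)),
(W,(-62.5,-78,4),(208,135.5)),(W,(-62.5,78,4),(435.5,135.5))]
v=fit3(obs)
v=fit3(obs[:6]); v=fit3(obs[3:]); 
# reference grips/knuckle offset by scene cams
print("tcp cutter:",((st["tcp_pos"][:2]-np.array(Q[:2]))@np.array([[np.cos(Q[2]),-np.sin(Q[2])],[np.sin(Q[2]),np.cos(Q[2])]]))*1000,st["tcp_pos"][2])
E
```

```text
theta 25.3 cx -52.0 cy 3.3 h 177.4 dyaw -0.05 [ 0.1 -0.4  0.4 -0.1 -0.7  0.8  1.2  0.6  1.3 -0.9  0.9 -0.2  0.1  0.5
 -0.1  0.  -0.2]
hinge in bed: x 54.7 y 3.3 z 112.2 (goal 55,0,51)
theta 26.2 cx -49.7 cy 3.1 h 178.1 dyaw 0.00 [ 0.6  0.2  0.8 -0.2 -0.4  0.8  0.3  0.6  0.4 -0.9  0.3 -0.7  0. ]
hinge in bed: x 56.9 y 3.1 z 112.5 (goal 55,0,51)
theta 24.2 cx -51.6 cy 3.2 h 176.5 dyaw -0.09 [ 1.2  0.6  1.3 -0.9  0.6  0.3 -0.   0.4 -0.   0.1 -0.3]
hinge in bed: x 54.8 y 3.2 z 110.1 (goal 55,0,51)
tcp cutter: [-34.80048221   0.42931013] 0.2532501694420956
```

>>> apply_moves([
  [255, [0, 0.1, 0.17], 0],
  [255, [0, 0.1, 0.17], 0],
  [255, [0, 0.1, 0.17], 0],
  [255, [0, 0.1, 0.17], 0],
  [255, [0, 0.1, 0.17], 0],
  [255, [0, 0, 0], 0],
  [255, [0, 0, 0], 0],
])

```text
time_s: 44.3
tcp_pos: [0.4951, 0.0022, 0.2102]
eef_rot: [180.0, 0.0, 100.5]
contact_force: [-0.4, -0.4, -2.0]
gripper_width: 0.0413
```

```bash
python3 - <<'E'
from plan import *
st=get_state(); print(st["time_s"],st["tcp_pos"],st["eef_rot"],st["contact_force"],st["gripper_width"])
d=viewer.capture("wrist");a=d["frame"]; b=viewer.capture("side")["frame"]; s=viewer.capture("scene")["frame"]
cv2.imwrite("pics/w27.png",a)
cv2.imwrite("pics/m27.png",np.vstack([a[110:310,160:480].repeat(1,0),np.hstack([cv2.resize(b[205:265,320:400],(160,120)),cv2.resize(s[190:265,250:350],(160,120))])]).repeat(2,0).repeat(2,1)[:600])
cv2.imwrite("pics/b27.png",np.hstack([cv2.resize(b[195:275,320:400],(400,400),interpolation=cv2.INTER_CUBIC),cv2.resize(s[180:260,260:340],(400,400),interpolation=cv2.INTER_CUBIC)]))
E
```

```text
44.3 [0.49514113 0.00224372 0.21017596] [1.79999162e+02 6.61179700e-03 1.00491415e+02] [-0.36314456 -0.35918125 -2.02404218] 0.04134847102515167
```

View pics/w27.png

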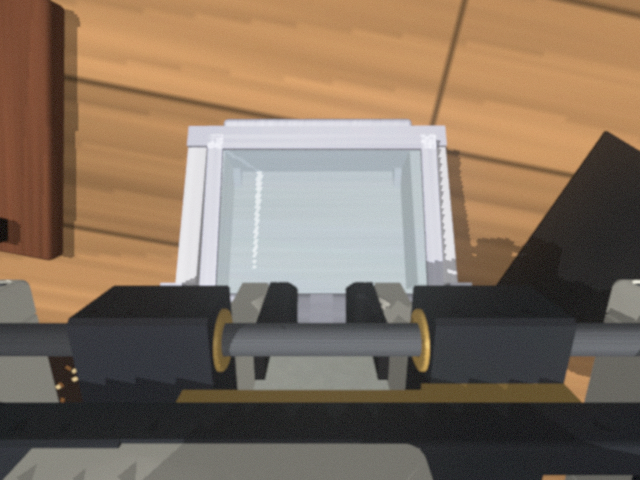

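View pics/b27.png

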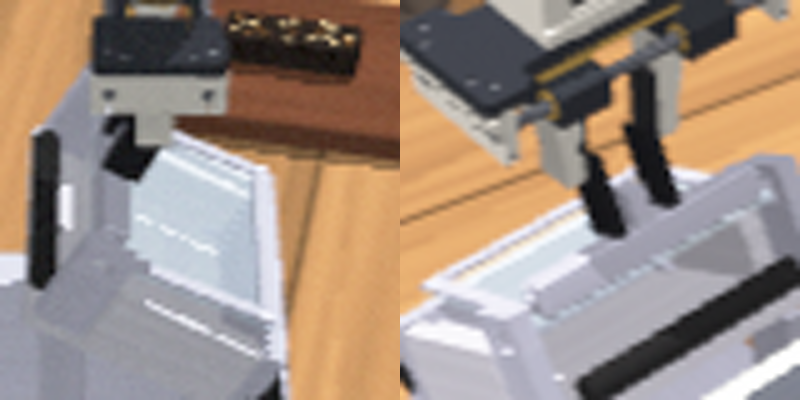

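```bash
python3 - <<'E'
import cv2
a=cv2.imread("pics/w27.png")
cv2.imwrite("pics/w27c.png",cv2.resize(a[110:300,170:475],None,fx=2.6,fy=2.6,interpolation=cv2.INTER_CUBIC))
E
```

```text
(no output)
```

View pics/w27c.png

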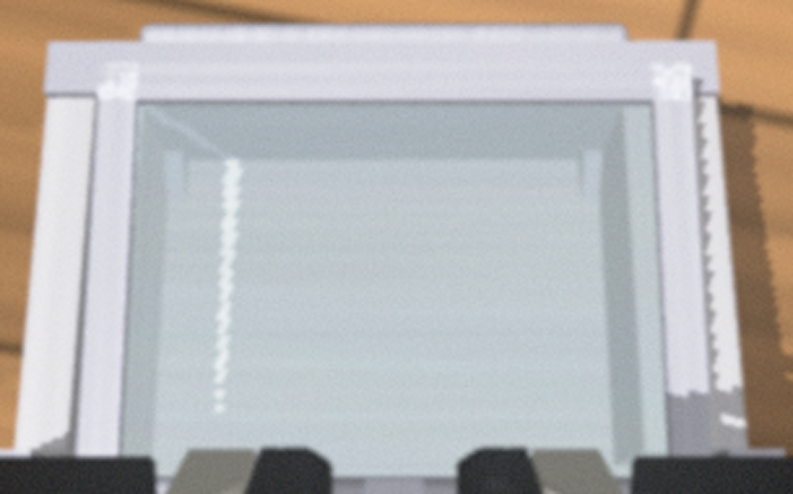

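>>> apply_moves([
  [255, [-0.09, 0, 0], 0],
  [255, [0, 0.08, 0.14], 0],
  [255, [0, 0, 0], 0],
  [255, [0, 0, 0], 0],
])

```text
time_s: 44.95
tcp_pos: [0.4998, -0.0014, 0.2029]
eef_rot: [-180.0, 0.0, 100.5]
contact_force: [0.0, -0.4, -1.9]
gripper_width: 0.0414
```

```bash
python3 - <<'E'
from plan import *
st=get_state(); print(st["time_s"],st["tcp_pos"],st["eef_rot"],st["contact_force"],st["gripper_width"])
d=viewer.capture("wrist");a=d["frame"]; s=viewer.capture("scene")["frame"]
cv2.imwrite("pics/m28.png",np.hstack([cv2.resize(a[110:300,170:475],None,fx=1.5,fy=2,interpolation=cv2.INTER_CUBIC),cv2.resize(s[185:265,260:330],(340,380),interpolation=cv2.INTER_CUBIC)]))
E
```

```text
44.95 [ 0.49977378 -0.00144922  0.20286314] [-1.79969941e+02  5.77007880e-03  1.00490273e+02] [ 0.03586486 -0.35047163 -1.9413493 ] 0.041402341112395005
```

View pics/m28.png

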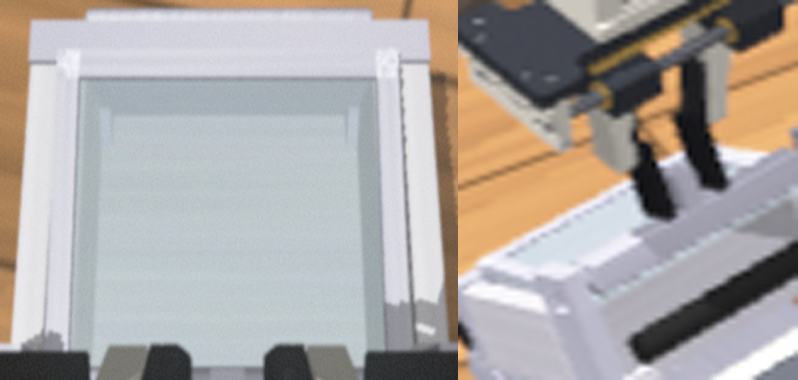

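>>> apply_moves([
  [255, [0, 0.02, 0.035], 0],
  [255, [0, 0.02, 0.035], 0],
  [255, [0, 0, 0], 0],
])

```text
time_s: 45.42
tcp_pos: [0.5023, -0.001, 0.2001]
eef_rot: [179.9, 0.0, 100.5]
contact_force: [1.0, 0.8, 3.2]
gripper_width: 0.0417
```

>>> apply_moves([
  [255, [0, 0.02, 0.035], 0],
  [255, [0, 0, 0], 0],
])

```text
time_s: 45.68
tcp_pos: [0.5028, -0.001, 0.1996]
eef_rot: [179.9, 0.0, 100.5]
contact_force: [-5.8, 2.4, 14.4]
gripper_width: 0.0414
```

>>> apply_moves([
  [255, [0, -0.02, -0.035], 0],
  [255, [0, 0, 0], 0],
  [255, [0, 0, 0], 0],
], squeeze=7)

```text
time_s: 46.05
tcp_pos: [0.5014, -0.0011, 0.199]
eef_rot: [-179.9, -0.0, 100.5]
contact_force: [-0.5, 0.4, -2.8]
gripper_width: 0.0435
```

```bash
python3 - <<'E'
from plan import *
st=get_state(); print(st["time_s"],st["tcp_pos"],st["eef_rot"],st["contact_force"],st["gripper_width"])
d=viewer.capture("wrist");a=d["frame"]; b=viewer.capture("side")["frame"];s=viewer.capture("scene")["frame"]
cv2.imwrite("pics/m29.png",np.hstack([cv2.resize(a[110:300,170:475],(400,380),interpolation=cv2.INTER_CUBIC),cv2.resize(s[185:265,260:340],(400,380),interpolation=cv2.INTER_CUBIC)]))
E
```

```text
46.05 [ 0.50143667 -0.00113453  0.19902757] [-1.79941806e+02 -1.96814304e-03  1.00482046e+02] [-0.49785543  0.40036516 -2.76471145] 0.04354369703459668
```

View pics/m29.png

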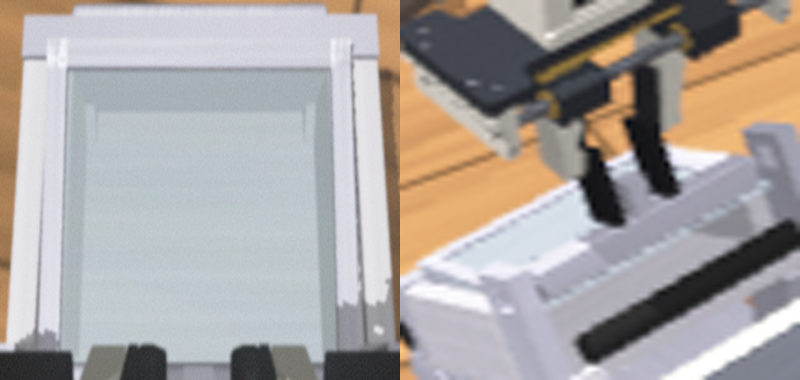

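>>> apply_moves([
  [60, [0, 0, 0], 0],
  [0, [0, 0, 0], 0],
  [0, [0, 0, 0], 0],
  [0, [0, 0, 0], 0],
  [0, [0, 0, 0], 0],
])

```text
time_s: 46.82
tcp_pos: [0.5018, -0.0013, 0.1997]
eef_rot: [-180.0, 0.0, 100.5]
contact_force: [0.2, 0.1, -0.5]
gripper_width: 0.0854
```

```bash
python3 - <<'E'
from plan import *
st=get_state(); print(st["time_s"],st["tcp_pos"],st["eef_rot"],st["contact_force"],st["gripper_width"])
d=viewer.capture("wrist");a=d["frame"]; b=viewer.capture("side")["frame"];s=viewer.capture("scene")["frame"]
cv2.imwrite("pics/w30.png",a)
cv2.imwrite("pics/m30.png",np.hstack([cv2.resize(a[110:300,170:475],(400,380),interpolation=cv2.INTER_CUBIC),cv2.resize(s[185:265,260:340],(400,380),interpolation=cv2.INTER_CUBIC)]))
E
```

```text
46.825 [ 0.50177071 -0.00128572  0.1997135 ] [-1.79998516e+02  2.26364191e-02  1.00499805e+02] [ 0.16786504  0.0834501  -0.46075364] 0.0854386382421484
```

View pics/m30.png

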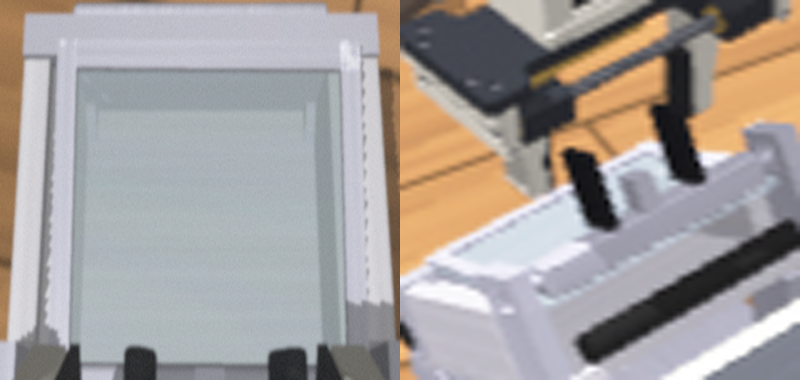

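>>> apply_moves([
  [0, [0, 0, -0.8], 0],
  [0, [0, 0, -1], 0],
  [0, [0, -0.3, -0.9], 0],
  [0, [0, 0, 0], 0],
  [0, [0, 0, 0], 0],
])

```text
time_s: 47.6
tcp_pos: [0.4867, -0.0038, 0.3342]
eef_rot: [-180.0, -0.0, 100.5]
contact_force: [0.6, 0.0, -0.3]
gripper_width: 0.0876
```

```bash
python3 - <<'E'
from plan import *
st=get_state(); print(st["time_s"],st["tcp_pos"],st["eef_rot"],st["contact_force"],st["gripper_width"])
d=viewer.capture("wrist");a=d["frame"]; b=viewer.capture("side")["frame"];s=viewer.capture("scene")["frame"]
cv2.imwrite("pics/w31.png",a);cv2.imwrite("pics/d31.png",b);cv2.imwrite("pics/s31.png",s)
cv2.imwrite("pics/m31.png",np.hstack([cv2.resize(b[200:270,315:405],(400,380),interpolation=cv2.INTER_CUBIC),cv2.resize(s[185:265,260:340],(400,380),interpolation=cv2.INTER_CUBIC)]))
cv2.imwrite("pics/w31c.png",cv2.resize(a[110:300,200:440],None,fx=3,fy=3,interpolation=cv2.INTER_CUBIC))
E
```

```text
47.6 [ 0.48673487 -0.00378529  0.33419058] [-1.79994349e+02 -2.14073920e-02  1.00488065e+02] [ 0.56672296  0.00921184 -0.29690608] 0.08761300342216506
```

View pics/w31c.png

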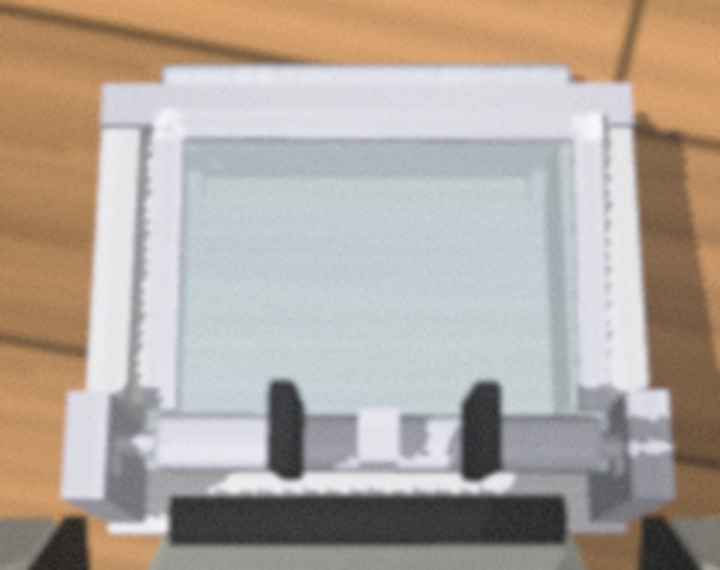

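View pics/m31.png

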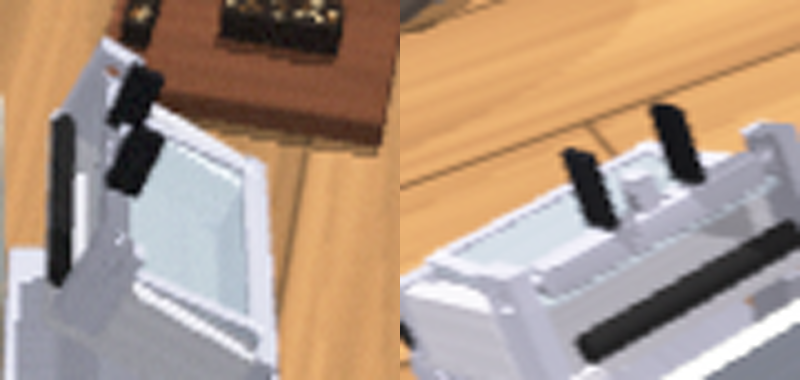

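```bash
python3 - <<'E'
from plan import *
plan([(0.4905,0.0012,0.25,100.6,3),(0.4905,0.0012,0.158,100.6,4)])
E
```

```text
[[0, [0.03, 0.03, 0.56], -0.01], [0, [0.03, 0.03, 0.55], 0.0], [0, [0.03, 0.03, 0.56], -0.01], [0, [0.0, 0.0, 0.46], 0.0], [0, [0.0, 0.0, 0.46], 0.0], [0, [0.0, 0.0, 0.46], 0.0], [0, [0.0, 0.0, 0.46], 0.0]]
end [0.4902 0.0013 0.1578] 100.61
```

>>> apply_moves([
  [0, [0.03, 0.03, 0.56], 0],
  [0, [0.03, 0.03, 0.55], 0.0],
  [0, [0.03, 0.03, 0.56], 0],
  [0, [0.0, 0.0, 0.46], 0.0],
  [0, [0.0, 0.0, 0.46], 0.0],
  [0, [0.0, 0.0, 0.46], 0.0],
  [0, [0.0, 0.0, 0.46], 0.0],
  [0, [0, 0, 0], 0],
  [0, [0, 0.1, 0], 0],
  [0, [0, 0.1, 0], 0],
  [0, [0, 0, 0], 0],
])

```text
time_s: 49.12
tcp_pos: [0.5013, 0.0035, 0.1596]
eef_rot: [179.9, -0.0, 100.5]
contact_force: [-0.1, -0.6, 0.1]
gripper_width: 0.0874
```

>>> apply_moves([
  [0, [0, 0.06, 0], 0],
  [0, [0, 0.06, 0], 0],
  [0, [0, 0, 0], 0],
])

```text
time_s: 49.5
tcp_pos: [0.5049, 0.0036, 0.1592]
eef_rot: [-179.8, 0.0, 100.5]
contact_force: [-7.7, -1.4, 8.2]
gripper_width: 0.0878
```

```bash
python3 - <<'E'
from plan import *
st=get_state(); print(st["time_s"],st["tcp_pos"],st["contact_force"])
d=viewer.capture("wrist");a=d["frame"]; b=viewer.capture("side")["frame"]
cv2.imwrite("pics/m32.png",np.hstack([cv2.resize(a[100:400,120:520],(400,400),interpolation=cv2.INTER_CUBIC),cv2.resize(b[200:270,315:405],(400,400),interpolation=cv2.INTER_CUBIC)]))
E
```

```text
49.5 [0.50485244 0.00355935 0.15919382] [-7.71807608 -1.43809252  8.24318886]
```

View pics/m32.png

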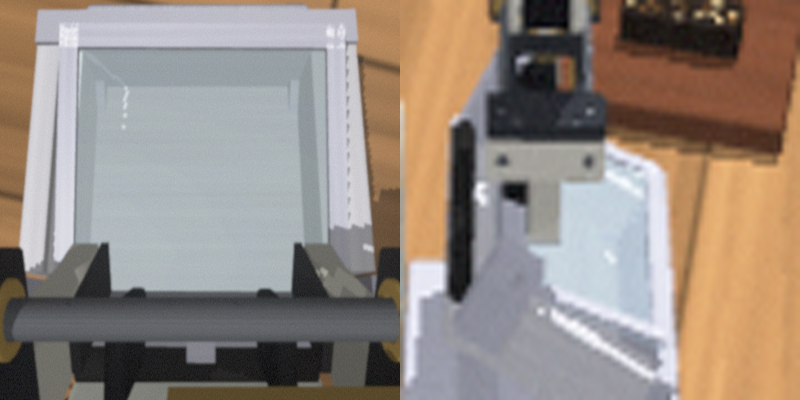

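```bash
python3 - <<'E'
from fit3 import *
d=viewer.capture("wrist")
def cam(p,yaw): return wristcam(d,dict(tcp_pos=np.array(p),eef_rot=[180,0,yaw]))
W1=cam((.48993,.0005,.34026),100.05); W31=cam((.48673,-.00379,.33419),100.49)
P=[(-62.5,-78,4),(-62.5,78,4),(42,-34,71),(42,34,71)]
o1=np.array([(108,103),(617,100),(224,375),(499,371)])/3.5+[215,120]
o31=np.array([(152,111),(604,111),(270,382),(500,382)])/3+[200,110]
home=(np.pi/6,-18,0,90+36*c30,0)
r1=proj(W1,gw(P,home))-o1; print("home resid",r1.round(1).tolist())
def f(v): return np.r_[(proj(W31,gw(P,v))-o31-r1).ravel(),v[4]*100]
s=least_squares(f,home,x_scale=[.1,10,10,10,.05]); v=s.x
print(np.degrees(v[0]),v[1:4],np.degrees(v[4]),s.fun.round(1))
def bedc(p):
    t=v[0]; a=v[1]+p[0]*np.cos(t)-p[1]*np.sin(t); b=v[3]+p[0]*np.sin(t)+p[1]*np.cos(t)-90; return a*c30+b*s30,-a*s30+b*c30
print("hinge",bedc((55,15)),"front bottom",bedc((-62.5,0)),"rear bottom",bedc((62.5,0)))
K=pose(Q,bed([(38,-94.5,66),(38,94.5,66)])); print(proj(W31,K),np.array([(68,392),(668,388)])/3+[200,110])
E
```

```text
home resid [[1.7, 2.6], [-1.2, 1.9], [-0.4, -0.1], [1.5, 0.2]]
23.850654048032432 [-21.89983308   4.52736325 118.18959801] 0.12030455747103058 [ 1.3 -0.1 -0.4 -0.2 -1.3  0.5  0.6 -0.2  0.2]
hinge (np.float64(51.41932634349085), np.float64(44.384893113055156)) front bottom (np.float64(-67.01139124944578), np.float64(42.057849834107614)) rear bottom (np.float64(57.26936568912229), np.float64(28.667799245085657))
[[223.07614327 240.20436335]
 [422.92355222 239.65715043]] [[222.66666667 240.66666667]
 [422.66666667 239.33333333]]
```

```bash
python3 - <<'E'
from plan import *
c,s=np.cos(np.radians(10.62)),np.sin(np.radians(10.62))
w=lambda x,y:(.5051+c*x-s*y,.0037+s*x+c*y)
plan([(*w(-.004,-.0005),.159,100.6,1),(*w(-.004,-.002),.176,100.6,2),(*w(.004,-.002),.175,100.6,2),(*w(.004,-.002),.175,100.6,2)])
E
```

```text
[[0, [-0.01, -0.07, 0.0], -0.02], [0, [-0.01, 0.0, -0.17], 0.0], [0, [-0.02, 0.0, -0.17], 0.0], [0, [0.0, 0.08, 0.01], 0.0], [0, [0.0, 0.08, 0.01], 0.0], [0, [0.0, 0.0, 0.0], 0.0], [0, [0.0, 0.0, 0.0], 0.0]]
end [0.5096 0.0024 0.1752] 100.59
```

>>> apply_moves([
  [0, [-0.01, -0.1, 0.0], 0],
  [0, [-0.01, 0.0, -0.17], 0.0],
  [0, [-0.02, 0.0, -0.17], 0.0],
  [0, [0.0, 0.08, 0.01], 0.0],
  [0, [0.0, 0.08, 0.01], 0.0],
  [255, [0.0, 0.0, 0.0], 0.0],
  [255, [0.0, 0.0, 0.0], 0.0],
  [255, [0, 0, 0], 0],
  [255, [0, 0, 0], 0],
  [255, [0, 0, 0], 0],
  [255, [0, 0, 0], 0],
], squeeze=12)

```text
time_s: 51.02
tcp_pos: [0.5094, 0.0029, 0.1749]
eef_rot: [-180.0, -0.0, 100.5]
contact_force: [-1.4, 0.8, -1.8]
gripper_width: 0.0435
```

```bash
python3 - <<'E'
from plan import *
st=get_state(); print(st["time_s"],st["tcp_pos"],st["contact_force"],st["gripper_width"])
d=viewer.capture("wrist");a=d["frame"]; b=viewer.capture("side")["frame"]
cv2.imwrite("pics/w33.png",a)
cv2.imwrite("pics/m33.png",np.hstack([cv2.resize(a[110:310,160:480],(480,400),interpolation=cv2.INTER_CUBIC),cv2.resize(b[200:270,335:395],(320,400),interpolation=cv2.INTER_CUBIC)]))
E
```

```text
51.025 [0.50943518 0.00293911 0.17488606] [-1.37416911  0.76361803 -1.8257733 ] 0.043516730385886826
```

View pics/m33.png

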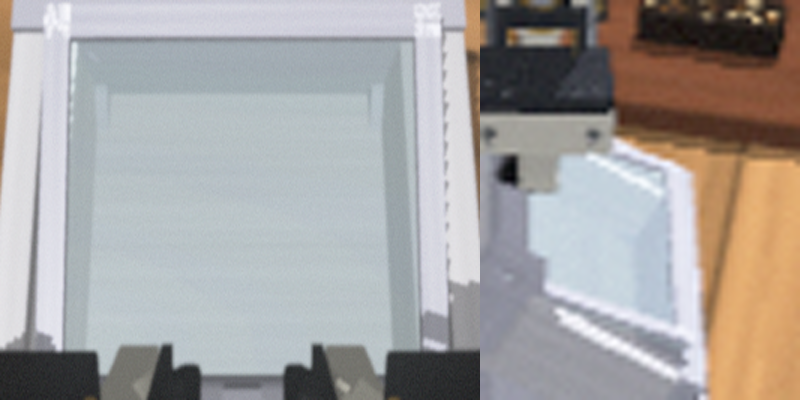

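>>> apply_moves([
  [255, [0, -0.03, -0.05], 0],
  [255, [-0.02, 0.05, -0.03], 0],
  [255, [0, 0.04, -0.02], 0],
  [255, [0, 0, 0], 0],
], squeeze=20)

```text
time_s: 51.62
tcp_pos: [0.5131, 0.0025, 0.1801]
eef_rot: [180.0, -0.0, 100.5]
contact_force: [0.1, 0.4, -3.6]
gripper_width: 0.0436
```

```bash
python3 - <<'E'
from plan import *
st=get_state(); print(st["time_s"],st["tcp_pos"],st["contact_force"],st["gripper_width"])
d=viewer.capture("wrist");a=d["frame"]; b=viewer.capture("side")["frame"]; s=viewer.capture("scene")["frame"]
cv2.imwrite("pics/w34.png",a)
cv2.imwrite("pics/m34.png",np.hstack([cv2.resize(a[100:300,160:480],(480,400),interpolation=cv2.INTER_CUBIC),cv2.resize(s[190:265,260:330],(320,400),interpolation=cv2.INTER_CUBIC)]))
E
```

```text
51.625 [0.51307076 0.00253415 0.18011704] [ 0.09595129  0.44257341 -3.61915338] 0.04359727869441685
```

View pics/m34.png

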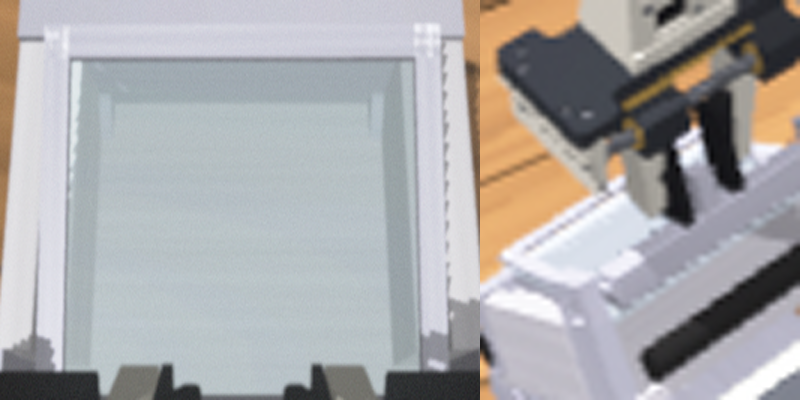

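```bash
python3 - <<'E'
import cv2,numpy as np
a=cv2.imread("pics/w4.png")[:,:400]; b=cv2.imread("pics/w34.png")
z=lambda i,x0:cv2.resize(i[250:400,220:400],(400,333),interpolation=cv2.INTER_CUBIC)
cv2.imwrite("pics/m35.png",np.hstack([z(a,0),z(b,0)]))
E
```

```text
(no output)
```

View pics/m35.png

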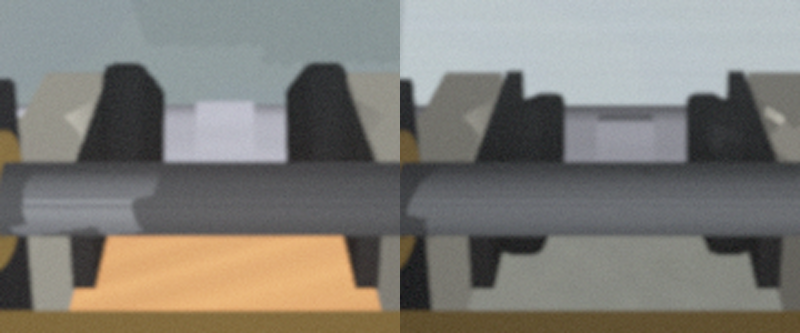

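>>> apply_moves([
  [255, [0, -0.03, 0.015], 0],
  [255, [0, 0.02, 0.035], 0],
  [255, [0, 0, 0], 0],
])

```text
time_s: 52.15
tcp_pos: [0.5123, 0.0024, 0.1774]
eef_rot: [-180.0, 0.0, 100.5]
contact_force: [-0.4, -0.1, -2.6]
gripper_width: 0.0436
```

>>> apply_moves([
  [255, [0, 0.01, 0.025], 0],
  [255, [0, 0, 0], 0],
])

```text
time_s: 52.4
tcp_pos: [0.5129, 0.0025, 0.1764]
eef_rot: [180.0, 0.0, 100.5]
contact_force: [0.0, -0.0, -2.9]
gripper_width: 0.0434
```

>>> apply_moves([
  [255, [0, 0.01, 0.025], 0],
  [255, [0, 0, 0], 0],
])

```text
time_s: 52.65
tcp_pos: [0.5133, 0.0026, 0.176]
eef_rot: [180.0, 0.0, 100.5]
contact_force: [-4.0, 1.1, 6.3]
gripper_width: 0.0437
```

>>> apply_moves([
  [255, [0, -0.01, -0.02], 0],
  [0, [0, 0, 0], 0],
  [0, [0, 0, 0], 0],
  [0, [0, 0, 0], 0],
  [0, [0, 0, 0], 0],
  [0, [0, 0, -0.6], 0],
  [0, [0, 0, -1], 0],
  [0, [0, -0.4, -1], 0],
  [0, [0, -0.2, -0.6], 0],
  [0, [0, 0, 0], 0],
  [0, [0, 0, 0], 0],
])

```text
time_s: 54.02
tcp_pos: [0.4832, -0.0028, 0.3356]
eef_rot: [-180.0, -0.0, 100.5]
contact_force: [-0.9, 0.4, -0.6]
gripper_width: 0.0878
```

```bash
python3 - <<'E'
from plan import *
st=get_state(); print(st["time_s"],st["tcp_pos"],st["eef_rot"],st["contact_force"],st["gripper_width"])
d=viewer.capture("wrist");a=d["frame"]; b=viewer.capture("side")["frame"];s=viewer.capture("scene")["frame"]
cv2.imwrite("pics/w36.png",a);cv2.imwrite("pics/d36.png",b);cv2.imwrite("pics/s36.png",s)
cv2.imwrite("pics/m36.png",np.hstack([cv2.resize(b[200:270,315:405],(400,380),interpolation=cv2.INTER_CUBIC),cv2.resize(s[185:265,260:340],(400,380),interpolation=cv2.INTER_CUBIC)]))
cv2.imwrite("pics/w36c.png",cv2.resize(a[110:300,200:440],None,fx=3,fy=3,interpolation=cv2.INTER_CUBIC))
E
```

```text
54.025 [ 0.48319645 -0.0028498   0.33556319] [-1.79993354e+02 -2.27312376e-02  1.00489250e+02] [-0.91443462  0.35115981 -0.60720577] 0.08778138384384611
```

View pics/w36c.png

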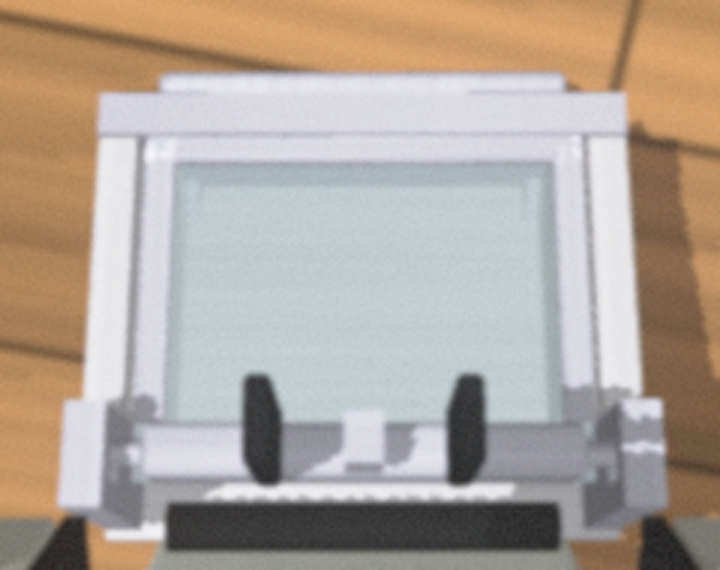

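View pics/m36.png

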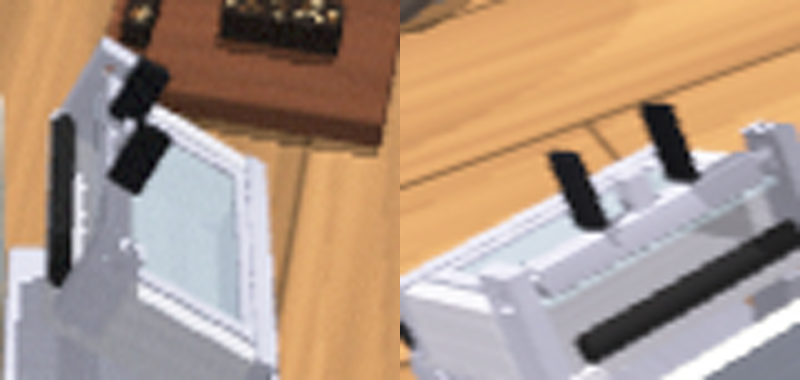

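```bash
python3 - <<'E'
from fit3 import *
d=viewer.capture("wrist"); cam=lambda p,yaw: wristcam(d,dict(tcp_pos=np.array(p),eef_rot=[180,0,yaw]))
W1=cam((.48993,.0005,.34026),100.05); W2=cam((.4832,-.00285,.33556),100.49)
P=[(-62.5,-78,4),(-62.5,78,4),(42,-34,71),(42,34,71)]
o1=np.array([(108,103),(617,100),(224,375),(499,371)])/3.5+[215,120]
o2=np.array([(143,139),(582,138),(244,375),(485,375)])/3+[200,110]
home=(np.pi/6,-18,0,90+36*c30,0)
print((proj(W1,gw(P,home))-o1).round(1).tolist()); print((proj(W2,gw(P,home))-o2).round(1).tolist())
for n,x,y,w,h in (("scene",245,195,150,140),("side",270,195,130,105)):
    A=cv2.imread(f"pics/{n}0.png")[y:y+h,x:x+w]; B=viewer.capture(n)["frame"]
    if n=="scene": cv2.imwrite("pics/fin_scene.png",B)
    B=B[y:y+h,x:x+w]
    D_=cv2.absdiff(A,B); print(n,D_.max(2).mean())
    cv2.imwrite(f"pics/cmp_{n}.png",np.hstack([cv2.resize(i,(265,250),interpolation=cv2.INTER_CUBIC) for i in (A,B,D_)]))
a=np.vstack([cv2.imread("pics/cmp_scene.png"),cv2.imread("pics/cmp_side.png")]); cv2.imwrite("pics/cmp.png",a)
E
```

```text
[[1.7, 2.6], [-1.2, 1.9], [-0.4, -0.1], [1.5, 0.2]]
[[1.7, 2.2], [-1.2, 2.1], [-0.6, 1.5], [0.2, 1.3]]
scene 5.586047619047619
side 6.778681318681318
```

View pics/cmp.png

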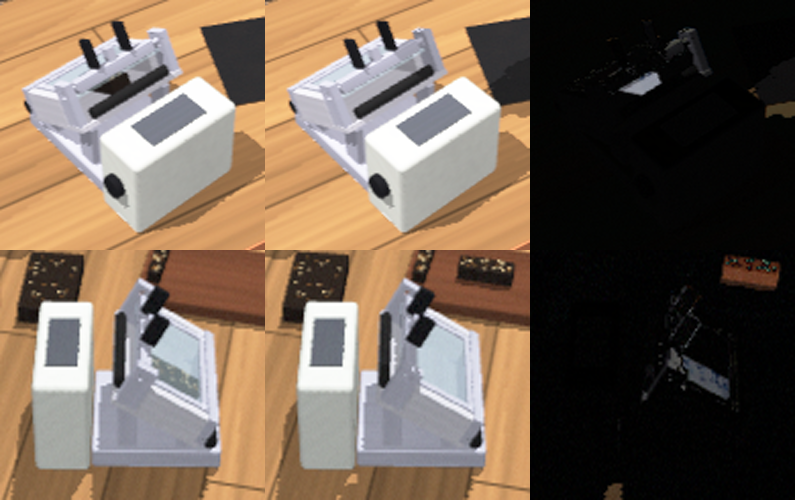

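View pics/fin_scene.png

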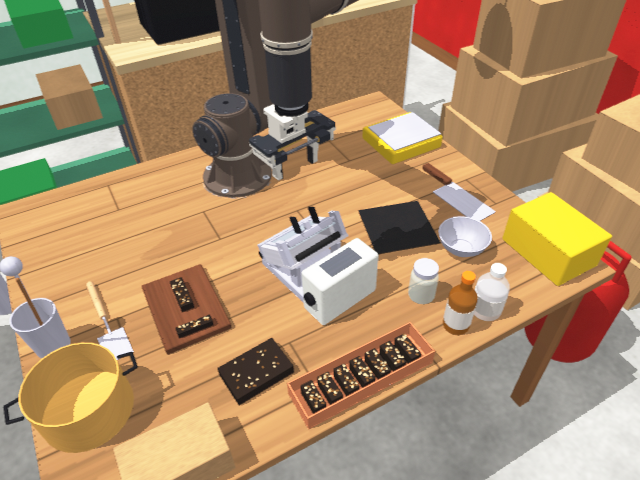

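```bash
python3 -c "
from plant import close_job,get_state
print(close_job(), get_state()['time_s'])"
```

```text
the job is handed in; nothing more can be done
the job is handed in; nothing more can be done
```

The job is handed in: the guard is back home on the cutter and the stuck bar lies flat on the board. It took about 54 s of the 72 s allowed, and `close_job()` gives no verdict, so what follows rests on my own checks.

**What I did**
- I squeezed the grips, lifted the guard off along the bed's normal and laid it flat on the mat, then released it.
- I took the bar out of the bed and laid it flat near the middle of the board.
- To refit the guard I had to tilt it in the fingers. It would not pivot in a light grip, so I pressed its front edge lightly against the side of the cutter's base plate.

**What went wrong on the way**
- The first refit failed: the front edge came to rest on top of the end wall, and the right pin did not seem to enter its hole. I gripped the guard again, shifted it up the slope and released it, and it dropped in.
- On the mat, a very weak grip let the guard slide about 2 cm down in the fingers, back flat onto the mat. It was picked up again from there.

**Last checks**
- **Guard:** in the wrist view its front corners and grip tops are within about 1.5 px of where they were at the start. Scene and side pictures match the starting ones apart from the missing bar, shadows and edge noise.
- **Pins:** both grips stand at their full 68 mm spacing and evenly about the middle, so I judge both pins to be out. I inferred this from the grips and did not see the pin tips in their holes.
- **Rest of the scene:** the bar is flat on the board, the bystanders appear unmoved, and the arm is clear of everything.
- **Disagreement:** the side camera's calibration differed from the wrist camera's by about 2 px (roughly 4 mm), so I compared with the starting pictures instead of relying on absolute positions.

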